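Gauge heel blocks and press them in the pedal press

ROBOT

A 6-joint arm with a two-finger parallel gripper is mounted at the origin on the work surface. World frame = base frame: x ahead of the robot, y to its left, z up, the work surface at z = 0. Lengths are in mm, angles in rad, forces in N, time in s.
With the tool pointing down it reaches from about 300 to 950 mm from the base axis. Payload 3.1 kg.
Tool frame: the origin (TCP) lies at the very end of the fingers, on their centre line; the grasp point (between the pads) lies 19 mm behind it; z points along the fingers, y is the direction in which the jaws open and shut (so a half turn about z gives the same grasp; the last joint's range is limited). The gripper opens to 85 mm and grips with 20 to 120 N. Pads are 22 mm wide; open, the fingers measure 114 mm over their backs; the gripper's body (76 mm by 85 mm) begins 54 mm behind the grasp point. The pads swing forward as they close: fully open they stand 13 mm farther back than shut.
Start: joints at [1.061, 0.308, 1.634, -0, 1.2, -0.07], TCP at [266.124, 565.517, 231.272] pointing down, gripper open.
Joint ranges: [-3.06, 3.06], [-0.79, 1.96], [0.05, 2.63], [-1.19, 4.34], [0.05, 2.64], [-2.94, 2.94]. Speed limits (rad/s): [2.79, 2.79, 3.14, 3.14, 3.14, 3.14].

INTERFACE

Orientations are given as a unit quaternion [x, y, z, w].
In Python, from workcell import env, viewer, job_done gives the robot as it stands.
- The arm moves only by the tool drive_tool, never from a script. Its argument "series" is a list of rows, each a list of 6 numbers: the shift along the tool's x, y, z in m, then the turn, a rotation vector about the tool's x, y, z in degrees. A call has 1 to 20 rows; each row shifts and turns the commanded pose from where the row before left it, along the tool's axes as they then stand; what a row does not reach is not made up. A row lasts 1/12 s, in which the tool goes at most 41.7 mm and 7.16 degrees, less where a joint would pass 70% of its speed; a pose out of reach is approached as far as the arm can. A call is refused whole if a number of a shift passes 0.0417 or a number of a turn 7.16, either way. A call with a gripper value outside its range is refused whole. "gripper" is the finger opening in m, from 0 to 0.0854, set as the call begins (left out, the last holds). The fingers move at their own pace and stop on an object; the grip force is fixed at half the most. Time passes only in rows, so rows that do not move let the fingers close. It gives the time, the measured TCP pose, the force and the opening at its end, in the units of the state.
- env.state(): the state, without advancing time (a new reading comes with each control period).
- viewer.get_image(name): name is "scene" or "top"; returns the picture (480x640x3 uint8, blue, green, red); there is no depth.
- viewer.get_calibration(name): a dict with "mtx" (3x3 intrinsics, pixels), "R" (3x3) and "t" (3): a world point X has camera coordinates R X + t. Camera axes: x right, y down, z forward; pixel columns grow to the right and rows downward; lengths in mm; the calibration is good to about 2 mm. A picture is of the moment at which its call begins. get_calibration takes no time and is no camera call.
- job_done(): hands the job in, once; it reports no verdict.
The state is a dict: "clock": time; "joint_pos": joint angles; "joint_velocities": joint speeds; "joint_torque": joint torques, N m; "eef_pos": TCP position; "orientation": TCP orientation; "contact_force": force on the tool from outside, world axes, zero at the start; "moment": the same for the moment, N m; "finger_gap": finger opening in mm.
Only numpy, scipy, OpenCV 4.12 (cv2) and the standard library are available. Lean on these libraries where they do the work, as an engineer would, in place of code of your own. Each camera call takes 0.05 s, during which the arm holds its last target.

TASK

Try the socket of each heel block standing on the plywood board on the gauge pin: stand every block that goes fully down the pin upright in the bed of the pedal press, and put every block that sticks part-way in the scrap bin. When all are sorted, push the press pedal fully down to its stop, hold it there for about two seconds, and let it come up again. Then stand the pressed blocks upright back on the plywood board, leaving the polish jar and the shoe last alone.

Things in the scene. Friction and masses are not known exactly. Their poses are not given: they have to be found in the camera images.
- heel_a_mid (a point): heel block, pale wood with thin black rubber top, 60 (x) x 56 (y) x 62 mm, +x corners rounded; 120 to 210 g; may be absent. Underside: central blind square socket 50 mm deep, 32 mm wide in good blocks, 20 mm in bad ones; all look alike from above and names do not tell which. Point: the block's centre, 31 mm above its underside; z to its rubber top
- heel_b_mid (a point): heel block, pale wood with thin black rubber top, 60 (x) x 56 (y) x 62 mm, +x corners rounded; 120 to 210 g; may be absent. Underside: central blind square socket 50 mm deep, 32 mm wide in good blocks, 20 mm in bad ones; all look alike from above and names do not tell which. Point: the block's centre, 31 mm above its underside; z to its rubber top
- heel_c_mid (a point): heel block, pale wood with thin black rubber top, 60 (x) x 56 (y) x 62 mm, +x corners rounded; 120 to 210 g; may be absent. Underside: central blind square socket 50 mm deep, 32 mm wide in good blocks, 20 mm in bad ones; all look alike from above and names do not tell which. Point: the block's centre, 31 mm above its underside; z to its rubber top
- heel_d_mid (a point): heel block, pale wood with thin black rubber top, 60 (x) x 56 (y) x 62 mm, +x corners rounded; 120 to 210 g; may be absent. Underside: central blind square socket 50 mm deep, 32 mm wide in good blocks, 20 mm in bad ones; all look alike from above and names do not tell which. Point: the block's centre, 31 mm above its underside; z to its rubber top
- board: flat plywood board, 220 (x) x 240 (y) x 6 mm, fixed to the bench, where the blocks start and the pressed ones end; origin at the centre of its underside (bench level), z up. Blocks start about 104 mm apart in two rows of two
- gauge: fixed plug gauge: dark steel base 76 x 76 x 12 mm, upright central steel pin 25 mm in diameter for 25 mm above the base, then a cone to 8 mm at the tip, 57 mm above the bench. Origin: centre of the underside, bench level, z up. A good block goes down until its underside meets the base; a bad one stops on the cone, its underside about 31 mm above the base
- gauge_tip (a point): tip of the gauge pin, 57 mm above the bench
- scrap_bin: fixed open grey plastic bin, outside 180 x 180 x 45 mm, walls and floor 5 mm; origin at the centre of its underside (bench level), z up
- press_bed (a point): middle of the press bed, at its flat surface, 12 mm above the bench; z up, y along the fence. Steel fence (220 mm long, 55 mm above bench): face 48 mm to +x. Sprung jaw (200 mm long, 48 mm above bench): face 49 mm to -x while the pedal is up. Block places lie between them on either side of a low rib (30 mm wide, 12 mm high, y = 0), centres 45 to 100 mm off in y. Pedal on the -x side
- pedal (a joint): angle of the press pedal, rad: 0 up (rest), 0.40 fully down on its stop; springs back when let go. Needs about 5 N to start, 10 N at the stop, plus up to 8 N when the jaw pushes blocks. It drives the jaw 45 mm towards the fence to squeeze the blocks
- pedal_pad (a point): middle of the black rubber tread (50 x 80 mm) on the pedal, on its top surface; press down here. It is 85 mm in front (-x of the press) of the hinge, about 60 mm above the bench when up and 27 mm when fully down
- polish_jar: amber glass jar with dark lid, 64 mm in diameter, 60 mm high; a bystander, origin at the centre of its underside
- shoe_last: yellow plastic shoe last, about 160 x 52 x 70 mm; a bystander, origin under it

How it is judged (in metres and radians):
On the way, in this order (a step that is already met when the one before it is completed fails the run):
1. all blocks sorted: those that fit stand upright in the press bed, those that stick are in the scrap bin, with the pedal up (x of heel_a_mid in the frame of press_bed between -0.04 and 0.035 m and y of heel_a_mid in the frame of press_bed between -0.105 and 0.105 m and z of heel_a_mid in the frame of press_bed between 0.02 and 0.042 m and angle between each of heel_a_mid, heel_c_mid's own z axis and vertical below 0.25 rad and x of heel_c_mid in the frame of press_bed between -0.04 and 0.035 m and y of heel_c_mid in the frame of press_bed between -0.105 and 0.105 m and z of heel_c_mid in the frame of press_bed between 0.02 and 0.042 m and x of heel_b_mid in the frame of scrap_bin between -0.09 and 0.09 m and y of heel_b_mid in the frame of scrap_bin between -0.09 and 0.09 m and z of heel_b_mid in the frame of scrap_bin between 0 and 0.06 m and x of heel_d_mid in the frame of scrap_bin between -0.09 and 0.09 m and y of heel_d_mid in the frame of scrap_bin between -0.09 and 0.09 m and z of heel_d_mid in the frame of scrap_bin between 0 and 0.06 m and value of joint pedal below 0.08 rad), for 0.1 s.
2. the pedal is held fully down for a second with the fitting blocks standing in the bed (x of heel_a_mid in the frame of press_bed between -0.04 and 0.035 m and y of heel_a_mid in the frame of press_bed between -0.105 and 0.105 m and z of heel_a_mid in the frame of press_bed between 0.02 and 0.042 m and angle between each of heel_a_mid, heel_c_mid's own z axis and vertical below 0.25 rad and x of heel_c_mid in the frame of press_bed between -0.04 and 0.035 m and y of heel_c_mid in the frame of press_bed between -0.105 and 0.105 m and z of heel_c_mid in the frame of press_bed between 0.02 and 0.042 m and value of joint pedal above 0.365 rad), for 1 s.
At the end, for the whole second after the job is handed in: Blocks that fit stand upright (within 0.2 rad) and at rest with their centres over the plywood board, resting on it; blocks that do not fit are in the scrap bin; the pedal is up (below 0.08 rad) (x of heel_a_mid in the frame of board between -0.115 and 0.115 m and y of heel_a_mid in the frame of board between -0.125 and 0.125 m and z of heel_a_mid in the frame of board between 0.028 and 0.046 m and angle between each of heel_a_mid, heel_c_mid's own z axis and vertical below 0.2 rad and linear speed of each of heel_a, heel_c below 0.02 m/s and x of heel_c_mid in the frame of board between -0.115 and 0.115 m and y of heel_c_mid in the frame of board between -0.125 and 0.125 m and z of heel_c_mid in the frame of board between 0.028 and 0.046 m and x of heel_b_mid in the frame of scrap_bin between -0.09 and 0.09 m and y of heel_b_mid in the frame of scrap_bin between -0.09 and 0.09 m and z of heel_b_mid in the frame of scrap_bin between 0 and 0.06 m and x of heel_d_mid in the frame of scrap_bin between -0.09 and 0.09 m and y of heel_d_mid in the frame of scrap_bin between -0.09 and 0.09 m and z of heel_d_mid in the frame of scrap_bin between 0 and 0.06 m and value of joint pedal below 0.08 rad); the robot touches nothing.
It fails at once if the polish jar is moved more than 30 mm (distance of polish_jar from where it was at the start of the episode above 0.03 m).
It fails at once if the shoe last is moved more than 30 mm (distance of shoe_last from where it was at the start of the episode above 0.03 m).
Of heel_a, heel_b, heel_c, heel_d only 3 to 4 are there at a start; the rules pass over those that are not, and their reading is None.
At some moment in a run one of heel_a, heel_c, heel_b, heel_d may be knocked a few centimetres aside while the robot is not near it.
It also fails if it takes over 210 s, if anything falls off the work surface, if the arm or the gripper's body presses on something with over 40 N, if the wrist force passes 120 N, or if a joint passes its speed limit or range.

## Working session

There is one attempt and no reset: what is moved stays moved. The work goes in short steps, Python scripts to look and compute and a tool call to move; the robot and the scene stay as the last step left them, time stands still between calls to the robot, and variables do not carry over. Pictures are saved under pics/ and viewed, and the job is handed in when it is done.

Besides the shell and the picture viewer there is one more tool, called after "Emit:" as name(argument=value, ...), one argument or row to a line, values as JSON. drive_tool: Moves the arm, as the interface text tells. Its arguments: {"type":"object","properties":{"series":{"type":"array","items":{"type":"array","items":{"type":"number"}}},"gripper":{"type":"number"}},"required":["series"]}

```bash
ls; mkdir -p pics; python3 - <<'E'
from workcell import env, viewer
import cv2
print(env.state())
for n in("scene","top"):
    cv2.imwrite(f"pics/{n}0.png",viewer.get_image(n)); print(n,viewer.get_calibration(n))
E
```

```text
pics
{'clock': 0.0, 'joint_pos': array([ 1.06131016e+00,  3.09033880e-01,  1.63519033e+00,  4.25334498e-05,
        1.19968345e+00, -6.97058889e-02]), 'joint_velocities': array([-0.00050577,  0.00057939,  0.00076784,  0.00075574,  0.00034905,
       -0.00094267]), 'joint_torque': array([-1.69573355e-03, -4.15253413e+01, -2.76665318e+01, -1.57339387e-04,
        1.03140681e-02, -1.45204825e-05]), 'eef_pos': array([265.70395456, 564.80342568, 230.02728567]), 'orientation': array([ 2.18129813e-01,  9.75919077e-01, -1.10364721e-03, -3.49527737e-04]), 'contact_force': array([-0.36967469,  0.63370679, -0.21469168]), 'moment': array([ 0.00437917, -0.03562889, -0.01675664]), 'finger_gap': 85.1634801458234}
scene {'mtx': array([[497.28916924,   0.        , 309.91660949],
       [  0.        , 497.28916924, 230.5461836 ],
       [  0.        ,   0.        ,   1.        ]]), 'R': array([[-0.74751246,  0.66399505, -0.0183222 ],
       [ 0.36260624,  0.3847934 , -0.8487937 ],
       [-0.55654455, -0.64112761, -0.52840661]]), 't': array([ 450.42131664, -142.74229414, 1282.68610194])}
top {'mtx': array([[557.11577933,   0.        , 319.09339389],
       [  0.        , 557.11577933, 255.57349067],
       [  0.        ,   0.        ,   1.        ]]), 'R': array([[-0.01023307, -0.99983329, -0.01512204],
       [-0.99706153,  0.01135053, -0.07575926],
       [ 0.07591827,  0.01430236, -0.99701146]]), 't': array([   2.95348484,  569.32449444, 1233.49030388])}
```

View pics/scene0.png

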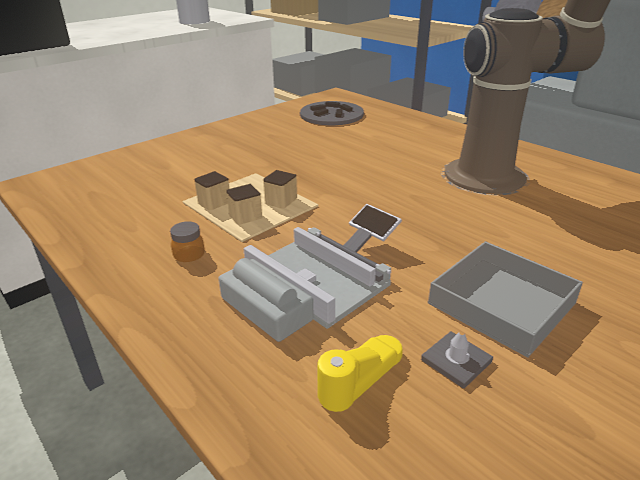

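View pics/top0.png

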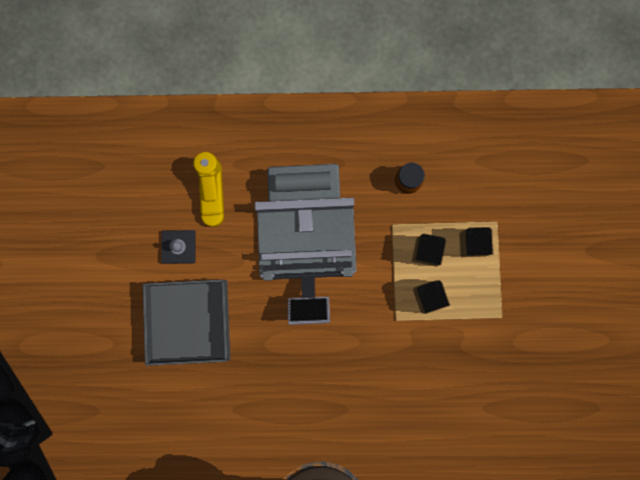

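The top view shows three blocks on the board, with tops near (430,250), (478,241) and (432,296). The gauge pin is near (177,246), the bin near (186,321), the press near (306,235), the pedal at (308,309), the jar at (409,177) and the last at (209,190).

```bash
cat > h.py <<'E'
import numpy as np, cv2
from workcell import env, viewer
def cal(n):
    c=viewer.get_calibration(n); return c["mtx"],c["R"],c["t"]
def cast(n,uv,z):
    K,R,t=cal(n); uv=np.atleast_2d(np.float64(uv))
    d=np.c_[uv,np.ones(len(uv))]@np.linalg.inv(K).T@R; o=-R.T@t
    return o+d*((z-o[2])/d[:,2])[:,None]
def proj(n,X):
    K,R,t=cal(n); p=(np.atleast_2d(X)@R.T+t)@K.T; return p[:,:2]/p[:,2:]
def rects(n,img,mask,z,amin=200,amax=1e5,roi=None):
    out=[]
    if roi is not None:
        m=np.zeros_like(mask); u0,v0,u1,v1=roi; m[v0:v1,u0:u1]=mask[v0:v1,u0:u1]; mask=m
    for c in cv2.findContours(mask,cv2.RETR_EXTERNAL,cv2.CHAIN_APPROX_NONE)[0]:
        a=cv2.contourArea(c)
        if not amin<a<amax: continue
        w=cast(n,c[:,0],z)[:,:2].astype(np.float32)
        r=cv2.minAreaRect(w); m=cv2.moments(c)
        cen=cast(n,[m['m10']/m['m00'],m['m01']/m['m00']],z)[0,:2]
        out.append((np.round(cen,1),np.round(r[0],1),np.round(r[1],1),round(r[2],1),(round(m['m10']/m['m00']),round(m['m01']/m['m00']))))
    return out
def show(n,name,img,roi,s):
    u0,v0,u1,v1=roi; cv2.imwrite(f"pics/{name}.png",cv2.resize(img[v0:v1,u0:u1],None,fx=s,fy=s,interpolation=cv2.INTER_CUBIC))
def st():
    s=env.state(); print(round(s["clock"],2),np.round(s["eef_pos"],1),np.round(s["orientation"],4),np.round(s["contact_force"],1),round(s["finger_gap"],1),np.round(s["joint_pos"],2))
E
python3 - <<'E'
from h import *
im=cv2.imread("pics/top0.png"); hsv=cv2.cvtColor(im,cv2.COLOR_BGR2HSV)
dark=(im.max(2)<32).astype(np.uint8)
print("blocks");[print(r) for r in rects("top",im,dark,68,200,2000,(392,222,502,320))]
print("pedal");[print(r) for r in rects("top",im,dark,60,200,5000,(280,290,340,330))]
b=((im.min(2)>0)&(hsv[...,0]>12)&(hsv[...,2]>130)).astype(np.uint8)
print("board");[print(r) for r in rects("top",im,b,6,3000,1e5,(380,210,515,330))]
show("top","t1",im,(130,140,370,380),3.0)
show("top","t1",im,(130,140,370,340),3.0)
show("top","t2",im,(380,150,520,330),3.3)
for p in [(177,246)]: print("tip",cast("top",p,57))
print(im[246,165:190].max(1), im[300,385:400], im[296,425:440])
E
```

```text
blocks
(array([ 475.9, -245.7]), array([ 476.2, -245.8]), array([56.1, 53.6]), 17.8, (432, 296))
(array([ 577.7, -244.4]), array([ 577.7, -244.4]), array([54.5, 58.4]), 77.4, (430, 249))
(array([ 593.1, -348.7]), array([ 593.6, -348.9]), array([53.8, 56.6]), 89.3, (478, 241))
pedal
(array([449.9,  21.4]), array([450. ,  21.2]), array([43.5, 76. ]), 1.8, (308, 309))
board
(array([ 519.7, -321.1]), array([ 536.4, -311.1]), array([227.7, 278.3]), 1.1, (460, 276))
tip [[591.31563907 308.7775433   57.        ]]
[ 27  28  29  31  44  56  65  79 102 122 130 133 134 135 132 123 109 115
 128 129  99  62  49  52  52] [[ 24  61 101]
 [ 17  43  73]
 [ 17  37  60]
 [ 12  33  58]
 [ 17  36  62]
 [ 20  39  63]
 [ 13  36  60]
 [ 15  37  61]
 [ 19  37  62]
 [ 26  48  71]
 [ 41  69  91]
 [ 50  80 103]
 [ 51  83 105]
 [ 50  82 104]
 [ 49  81 103]] [[16 14 15]
 [17 17 16]
 [17 16 17]
 [16 16 17]
 [18 18 17]
 [14 15 15]
 [17 17 17]
 [16 17 17]
 [18 18 18]
 [14 13 13]
 [16 15 17]
 [18 16 17]
 [16 16 16]
 [17 17 18]
 [17 18 18]]
```

View pics/t1.png

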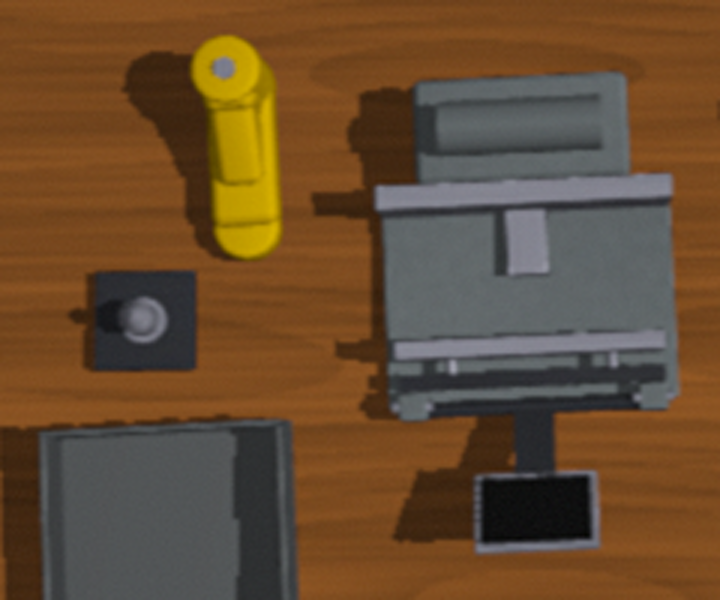

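View pics/t2.png

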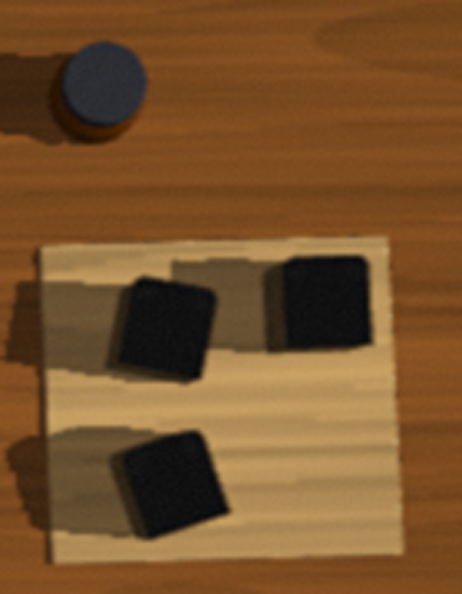

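```bash
python3 - <<'E'
from h import *
im=cv2.imread("pics/top0.png"); hsv=cv2.cvtColor(im,cv2.COLOR_BGR2HSV)
z=lambda U,V:(130+U/3,140+V/3)
for nm,pts,h in [("gaugebase",[(95,271),(196,271),(196,370),(95,370)],12),("pintip",[(141,319)],57),
 ("fence face",[(377,213),(671,203)],55),("jaw face",[(393,345),(664,333)],48),("rib",[(503,207),(546,207),(550,272),(508,275)],24),
 ("pad",[(482,480),(590,474),(596,541),(484,545)],60),("lasttip",[(246,250)],30)]:
    w=cast("top",[z(*p) for p in pts],h)[:,:2]; print(nm,np.round(w,1).tolist(),np.round(w.mean(0),1))
print("bin rim", np.round(cast("top",[(144,283),(227,281),(228.5,362),(145,364)],45),1).tolist())
print("board",np.round(cast("top",[(380+40/3.3,150+247/3.3),(380+386/3.3,150+237/3.3),(380+402/3.3,150+553/3.3),(380+52/3.3,150+563/3.3)],6),1).tolist())
print("jar",cast("top",[(380+104/3.3,150+83/3.3)],60))
# two-view check in scene: project estimates
s=cv2.imread("pics/scene0.png")
for X in [(476,-245.7,68),(577.7,-244.4,68),(593.1,-348.7,68),(591,307,57),(450,21,60)]:
    p=proj("scene",X)[0]; print(X,p); cv2.drawMarker(s,tuple(int(round(q)) for q in p),(0,0,255),0,8,1)
show("scene","s1",s,(160,150,620,440),1.7)
E
```

```text
gaugebase [[632.1, 356.5], [631.1, 279.2], [555.6, 278.7], [556.4, 355.7]] [593.8 317.6]
pintip [[590.6, 308.8]] [590.6 308.8]
fence face [[667.2, 135.5], [671.9, -81.0]] [669.5  27.2]
jaw face [[570.0, 124.7], [576.6, -74.8]] [573.3  25. ]
rib [[675.4, 44.2], [675.0, 11.7], [625.7, 9.2], [623.8, 40.8]] [650.   26.5]
pad [[470.3, 59.0], [473.9, -19.2], [425.6, -23.0], [423.5, 57.8]] [448.3  18.6]
lasttip [[644.3, 237.4]] [644.3 237.4]
bin rim [[511.1, 384.6, 45.0], [513.5, 200.5, 45.0], [336.7, 196.8, 45.0], [333.9, 380.0, 45.0]]
board [[639.0, -170.6, 6.0], [643.1, -409.4, 6.0], [425.9, -412.8, 6.0], [421.4, -174.5, 6.0]]
jar [[ 741.70546048 -209.12760872   60.        ]]
(476, -245.7, 68) [279.45850208 177.12174146]
(577.7, -244.4, 68) [243.29628078 191.46549201]
(593.1, -348.7, 68) [211.4778002  178.39540711]
(591, 307, 57) [454.58540443 327.22874453]
(450, 21, 60) [373.84164229 219.25273698]
```

View pics/s1.png

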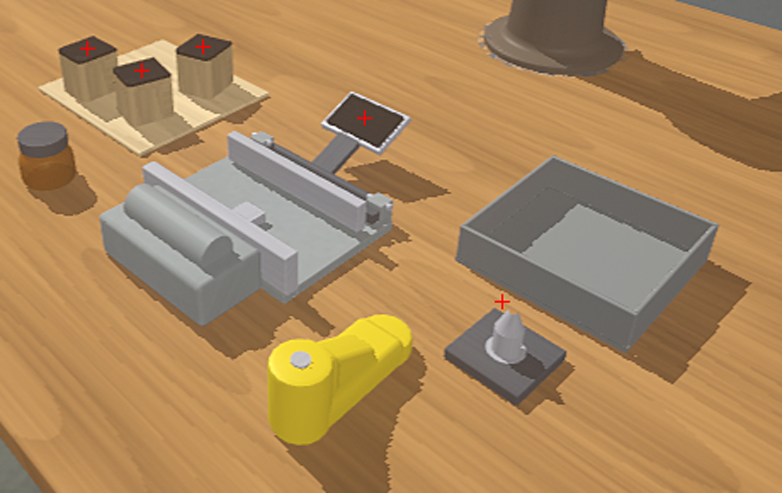

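The block and pad marks agree in both views. The gauge tip mark does not: in the scene view the tip is at about (459,334), so I recheck it.

```bash
python3 - <<'E'
from h import *
print(cast("scene",(160+509/1.7,150+312/1.7),57), proj("top",(593.8,317.6,57)), proj("scene",(593.8,317.6,57)),proj("top",(593.8,317.6,12)))
sb=[(160+u/1.7,150+v/1.7) for u,v in[(445,352),(504,309),(566,355),(519,402-10)]]
print(cast("scene",sb,12),cast("scene",sb,12).mean(0))
im=cv2.imread("pics/top0.png"); show("top","g",im,(155,225,205,270),12)
s=cv2.imread("pics/scene0.png"); show("scene","gs",s,(415,325,500,390),8)
E
```

```text
[[596.97244872 319.27841913  57.        ]] [[173.01744232 244.92259269]] [[459.69050357 331.87885347]] [[178.47147362 246.79267941]]
[[635.17019068 287.25550324  12.        ]
 [552.21867424 290.9492608   12.        ]
 [561.1630509  360.10769438  12.        ]
 [626.0847919  356.03526476  12.        ]] [593.65917693 323.5869308   12.        ]
```

View pics/g.png

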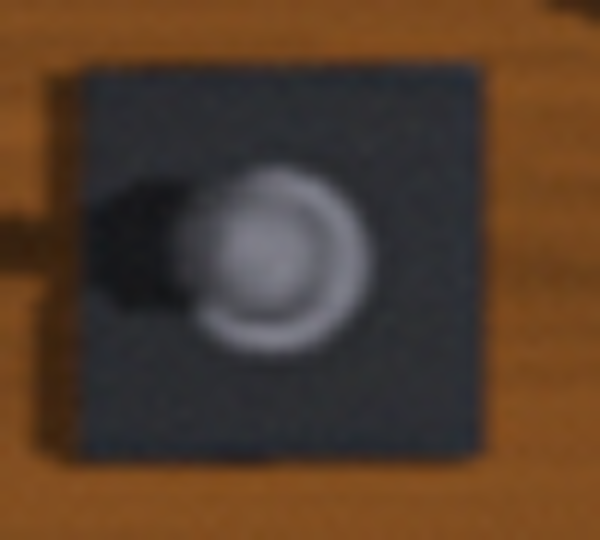

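View pics/gs.png

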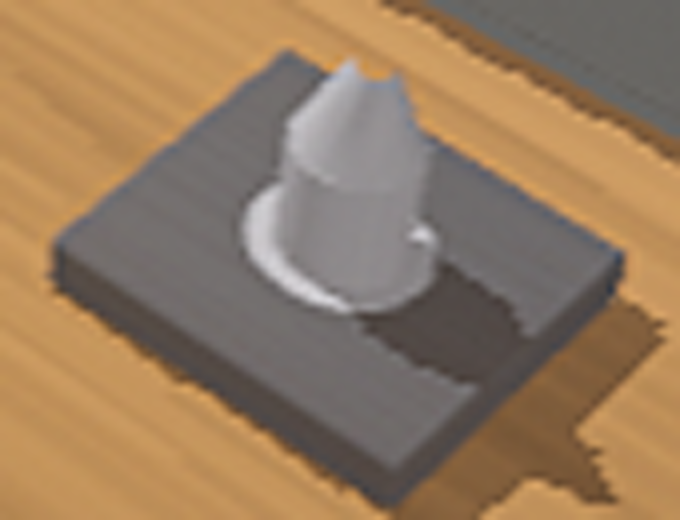

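```bash
python3 - <<'E'
from h import *
sb=[(415+u/8,325+v/8) for u,v in[(55,245),(287,50),(622,258),(392,470)]]
print(cast("scene",sb,12),cast("scene",sb,12).mean(0),cast("scene",(461.6,334.4),57))
tb=[(155+u/12,225+v/12) for u,v in[(85,68),(482,68),(482,460),(85,460)]]
print(cast("top",tb,12).mean(0),cast("top",(177.3,246.5),14))
E
```

```text
[[632.74255677 285.5895211   12.        ]
 [557.67039584 284.34030512  12.        ]
 [558.59091707 358.24237849  12.        ]
 [632.24070967 358.0284116   12.        ]] [595.31114484 321.55015408  12.        ] [[596.19007157 322.41606578  57.        ]]
[593.4048671  317.26199174  12.        ] [[594.31081427 319.74797504  14.        ]]
```

```bash
cat >> h.py <<'E'
from scipy.spatial.transform import Rotation as Ro
def go(x,y,z,yaw):
    s=env.state(); R=Ro.from_quat(s["orientation"]).as_matrix()
    cy=np.degrees(np.arctan2(R[1,1],R[0,1])); tilt=np.degrees(np.arccos(-R[2,2]))
    turn=-((yaw-cy+180)%360-180); a=np.radians(yaw)
    Y=np.array([np.cos(a),np.sin(a),0]); Z=np.array([0,0,-1.]); X=np.cross(Y,Z)
    d=np.array([x,y,z])-s["eef_pos"]
    print(f"t={s['clock']:.1f} pos={np.round(s['eef_pos'],1)} yaw={cy:.1f} tilt={tilt:.2f} F={np.round(s['contact_force'],1)} gap={s['finger_gap']:.1f}")
    print(f"  turn z {turn:.2f} deg; then tool shift m {np.round(np.array([X@d,Y@d,Z@d])/1000,4)} |d|={np.linalg.norm(d):.0f}")
E
python3 -c "
from h import *
go(577.7,-244.4,150,77.4)"
```

```text
t=0.1 pos=[265.7 564.9 230.1] yaw=64.8 tilt=0.12 F=[-0.2 -0.6  0.2] gap=85.0
  turn z -12.60 deg; then tool shift m [-0.481  -0.7217  0.0801] |d|=871
```

Emit:
drive_tool(
  series=[
    [0,0,0,0,0,-6.3],
    [0,0,0,0,0,-6.3],
    [-0.02,-0.03,0,0,0,0],
    [-0.02,-0.03,0,0,0,0],
    [-0.02,-0.03,0,0,0,0],
    [-0.02,-0.03,0,0,0,0],
    [-0.02,-0.03,0,0,0,0],
    [-0.02,-0.03,0,0,0,0],
    [-0.02,-0.03,0,0,0,0],
    [-0.02,-0.03,0,0,0,0],
    [-0.02,-0.03,0,0,0,0],
    [-0.02,-0.03,0,0,0,0],
    [-0.02,-0.03,0,0,0,0],
    [-0.02,-0.03,0,0,0,0],
    [-0.02,-0.03,0,0,0,0],
    [-0.02,-0.03,0,0,0,0],
    [-0.02,-0.03,0,0,0,0],
    [-0.02,-0.03,0,0,0,0],
    [-0.02,-0.03,0,0,0,0],
    [-0.02,-0.03,0,0,0,0],
  ],
  gripper=0.085,
)

```text
clock: 1.77
eef_pos: [499.6, -41.8, 231.0]
orientation: [0.11, 0.994, 0.0, -0.0]
contact_force: [0.1, 0.6, 0.7]
finger_gap: 85.1
```

```bash
python3 -c "
from h import *
go(577.7,-244.4,150,77.4)"
```

```text
t=1.8 pos=[499.6 -41.8 231. ] yaw=77.4 tilt=0.03 F=[0.1 0.6 0.7] gap=85.1
  turn z -0.02 deg; then tool shift m [-0.1204 -0.1807  0.081 ] |d|=232
```

Emit:
drive_tool(
  series=[
    [-0.02,-0.03,0.01,0,0,0],
    [-0.02,-0.03,0.01,0,0,0],
    [-0.02,-0.03,0.01,0,0,0],
    [-0.02,-0.03,0.015,0,0,0],
    [-0.02,-0.03,0.018,0,0,0],
    [-0.02,-0.031,0.018,0,0,0],
    [0,0,0,0,0,0],
    [0,0,0,0,0,0],
  ],
)

```text
clock: 2.43
eef_pos: [575.7, -243.9, 147.1]
orientation: [0.111, 0.994, 0.001, -0.003]
contact_force: [1.2, -0.2, 0.2]
finger_gap: 85.3
```

```bash
python3 - <<'E'
from h import *
go(577.7,-244.4,37,77.4)
cv2.imwrite("pics/a.png",viewer.get_image("scene"))
E
```

```text
t=2.4 pos=[ 575.7 -243.9  147.1] yaw=77.2 tilt=0.32 F=[ 1.2 -0.2  0.2] gap=85.3
  turn z -0.17 deg; then tool shift m [-2.000e-03 -1.000e-04  1.101e-01] |d|=110
```

View pics/a.png

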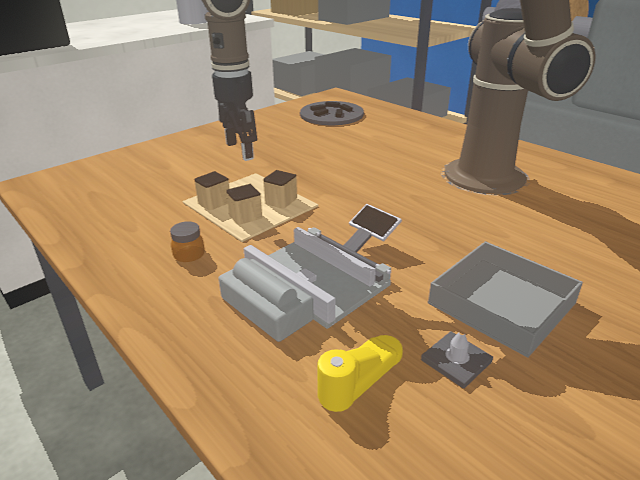

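The gripper stands above the front block at (243,195), and the blocks are unmoved. Next I descend and grip.

Emit:
drive_tool(
  series=[
    [-0.002,0,0.02,0,0,0],
    [0,0,0.02,0,0,0],
    [0,0,0.02,0,0,0],
    [0,0,0.02,0,0,0],
    [0,0,0.015,0,0,0],
    [0,0,0.014,0,0,0],
    [0,0,0,0,0,0],
    [0,0,0,0,0,0],
  ],
)

```text
clock: 3.15
eef_pos: [579.0, -242.2, 41.4]
orientation: [0.109, 0.994, 0.0, -0.0]
contact_force: [0.0, 0.8, -0.7]
finger_gap: 84.3
```

Emit:
drive_tool(
  series=[
    [0,0,0,0,0,0],
    [0,0,0,0,0,0],
    [0,0,0,0,0,0],
    [0,0,0,0,0,0],
    [0,0,0,0,0,0],
    [0,0,0,0,0,0],
    [0,0,0,0,0,0],
    [0,0,0,0,0,0],
  ],
  gripper=0.04,
)

```text
clock: 3.82
eef_pos: [580.9, -244.1, 43.3]
orientation: [0.11, 0.994, -0.001, 0.002]
contact_force: [-0.4, 0.5, 5.8]
finger_gap: 55.1
```

Emit:
drive_tool(
  series=[
    [0,0,-0.02,0,0,0],
    [0,0,-0.03,0,0,0],
    [0,0,-0.03,0,0,0],
    [0,0,-0.03,0,0,0],
    [0,0,-0.02,0,0,0],
    [0,0,0,0,0,-6.3],
    [0,0,0,0,0,-6.3],
    [0,0,0,0,0,0],
  ],
)

```text
clock: 4.48
eef_pos: [578.9, -243.2, 171.5]
orientation: [-0.001, 1.0, 0.0, -0.0]
contact_force: [0.4, -0.2, -1.8]
finger_gap: 54.8
```

```bash
python3 - <<'E'
from h import *
go(594.5,320,160,90)
E
```

```text
t=4.5 pos=[ 578.9 -243.2  171.5] yaw=90.1 tilt=0.01 F=[ 0.4 -0.2 -1.8] gap=54.8
  turn z 0.09 deg; then tool shift m [-0.0156  0.5632  0.0115] |d|=564
```

Emit:
drive_tool(
  series=[
    [-0.001,0.0375,0,0,0,0],
    [-0.001,0.0375,0,0,0,0],
    [-0.001,0.0375,0,0,0,0],
    [-0.001,0.0375,0,0,0,0],
    [-0.001,0.0375,0,0,0,0],
    [-0.001,0.0375,0,0,0,0],
    [-0.001,0.0375,0,0,0,0],
    [-0.001,0.0375,0,0,0,0],
    [-0.001,0.0375,0,0,0,0],
    [-0.001,0.0375,0,0,0,0],
    [-0.001,0.0375,0,0,0,0],
    [-0.001,0.0375,0,0,0,0],
    [-0.001,0.0375,0,0,0,0],
    [-0.001,0.0375,0,0,0,0],
    [-0.001,0.0375,0,0,0,0],
    [0,0,0.01,0,0,0],
    [0,0,0.02,0,0,0],
    [0,0,0.02,0,0,0],
    [0,0,0,0,0,0],
    [0,0,0,0,0,0],
  ],
)

```text
clock: 6.15
eef_pos: [592.1, 318.1, 118.6]
orientation: [0.001, 1.0, -0.001, -0.003]
contact_force: [0.8, 0.6, -1.4]
finger_gap: 54.8
```

```bash
python3 - <<'E'
from h import *
go(594.5,320,90,90)
go(594.5,320,90,90)
a=viewer.get_image("scene");b=viewer.get_image("top")
go(594.5,320,90,90)
show("scene","b1",a,(380,230,540,390),3.5); show("top","b2",b,(120,190,240,290),5)
E
```

```text
t=6.2 pos=[592.1 318.1 118.6] yaw=89.9 tilt=0.35 F=[ 0.8  0.6 -1.4] gap=54.8
  turn z -0.10 deg; then tool shift m [-0.0024  0.0019  0.0286] |d|=29
t=6.2 pos=[592.1 318.1 118.6] yaw=89.9 tilt=0.35 F=[ 0.8  0.6 -1.4] gap=54.8
  turn z -0.10 deg; then tool shift m [-0.0024  0.0019  0.0286] |d|=29
t=6.2 pos=[594.7 319.1 121.8] yaw=89.9 tilt=0.04 F=[ 0.8 -0.3 -1.4] gap=54.6
  turn z -0.08 deg; then tool shift m [0.0002 0.0009 0.0318] |d|=32
```

View pics/b1.png

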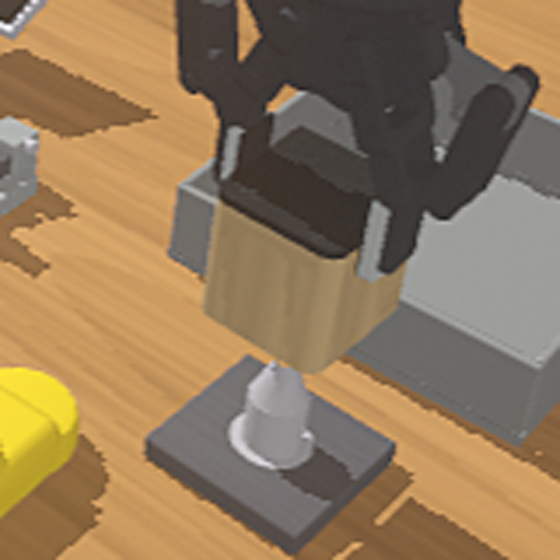

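View pics/b2.png

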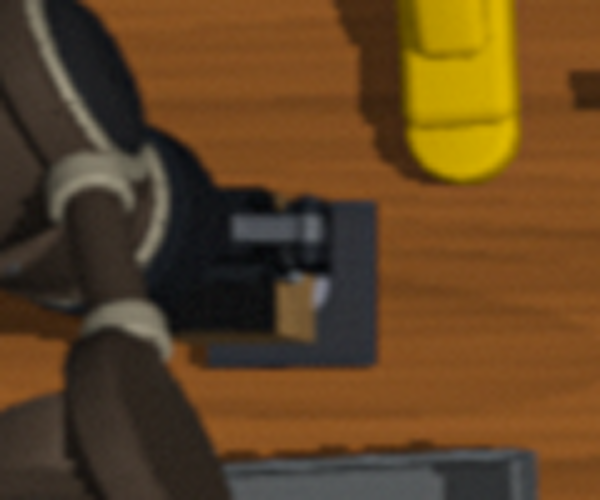

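```bash
python3 - <<'E'
from h import *
for z in(82,86,90):
  p=cast("scene",[(380+207/3.5,230+308/3.5),(380+400/3.5,230+291/3.5),(380+312/3.5,230+374/3.5)],z); print(p.round(1).tolist(),p[:2].mean(0))
E
```

```text
[[616.2, 294.5, 82.0], [550.0, 341.8, 82.0], [617.7, 344.6, 82.0]] [583.09563927 318.17600671  82.        ]
[[620.2, 296.9, 86.0], [554.6, 343.8, 86.0], [621.7, 346.5, 86.0]] [587.39681404 320.33009551  86.        ]
[[624.3, 299.2, 90.0], [559.1, 345.7, 90.0], [625.7, 348.5, 90.0]] [591.69798881 322.48418431  90.        ]
```

Emit:
drive_tool(
  series=[
    [-0.002,0.001,0.01,0,0,0],
    [0,0,0.01,0,0,0],
    [0,0,0.01,0,0,0],
    [0,0,0,0,0,0],
    [0,0,0,0,0,0],
  ],
)

```text
clock: 6.67
eef_pos: [595.1, 319.6, 89.6]
orientation: [0.0, 1.0, -0.001, -0.002]
contact_force: [-0.3, 0.3, -0.8]
finger_gap: 55.0
```

Emit:
drive_tool(
  series=[
    [0,0,0.005,0,0,0],
    [0,0,0.005,0,0,0],
    [0,0,0.005,0,0,0],
    [0,0,0,0,0,0],
  ],
)

```text
clock: 7.0
eef_pos: [595.3, 319.8, 74.9]
orientation: [0.0, 1.0, -0.0, -0.001]
contact_force: [-0.4, -0.5, -2.1]
finger_gap: 54.5
```

Emit:
drive_tool(
  series=[
    [0,0,0.004,0,0,0],
    [0,0,0.004,0,0,0],
    [0,0,0,0,0,0],
  ],
)

```text
clock: 7.25
eef_pos: [595.6, 320.0, 67.3]
orientation: [0.0, 1.0, -0.0, -0.001]
contact_force: [-1.2, -0.2, -1.7]
finger_gap: 54.7
```

Emit:
drive_tool(
  series=[
    [0,0,0.004,0,0,0],
    [0,0,0.004,0,0,0],
    [0,0,0.004,0,0,0],
    [0,0,0,0,0,0],
    [0,0,0,0,0,0],
  ],
)

```text
clock: 7.67
eef_pos: [595.8, 320.1, 55.7]
orientation: [-0.0, 1.0, -0.0, -0.001]
contact_force: [-0.4, -0.1, -2.4]
finger_gap: 55.3
```

```bash
python3 - <<'E'
from h import *
a=viewer.get_image("scene")
go(594.5,320,46,90)
show("scene","b3",a,(380,230,540,390),3.5)
E
```

```text
t=7.7 pos=[596.1 320.2  56. ] yaw=90.0 tilt=0.02 F=[-0.2 -0.1  0.1] gap=54.9
  turn z 0.00 deg; then tool shift m [ 0.0016 -0.0002  0.01  ] |d|=10
```

View pics/b3.png

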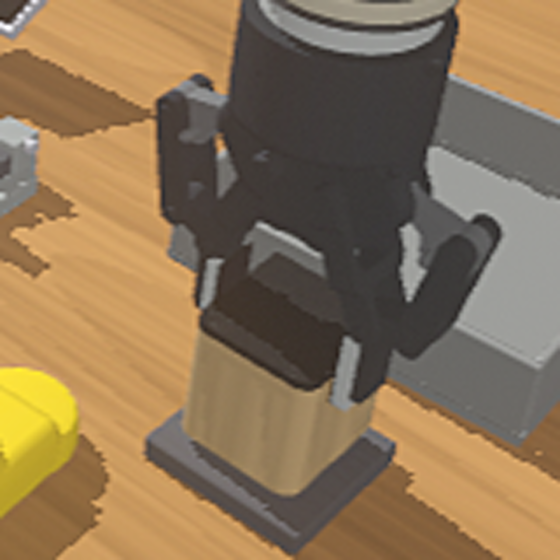

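Emit:
drive_tool(
  series=[
    [0,0,0.003,0,0,0],
    [0,0,0.003,0,0,0],
    [0,0,0,0,0,0],
    [0,0,0,0,0,0],
  ],
)

```text
clock: 8.05
eef_pos: [596.0, 320.1, 49.9]
orientation: [-0.0, 1.0, -0.0, -0.0]
contact_force: [-0.3, 0.7, -1.7]
finger_gap: 55.1
```

Emit:
drive_tool(
  series=[
    [0,0,-0.02,0,0,0],
    [0,0,-0.03,0,0,0],
    [0,0,-0.03,0,0,0],
    [0,0,-0.03,0,0,0],
    [0,0,-0.01,0,0,0],
    [0,0,0,0,0,0],
  ],
)

```text
clock: 8.55
eef_pos: [599.1, 321.6, 175.0]
orientation: [-0.0, 1.0, 0.002, 0.004]
contact_force: [1.2, 0.6, -1.8]
finger_gap: 54.8
```

```bash
python3 - <<'E'
from h import *
go(632,-46,120,91.6)
E
```

```text
t=8.6 pos=[599.1 321.6 175. ] yaw=90.0 tilt=0.51 F=[ 1.2  0.6 -1.8] gap=54.8
  turn z -1.60 deg; then tool shift m [-0.0226 -0.3684  0.055 ] |d|=373
```

Emit:
drive_tool(
  series=[
    [0,0,0,0,0,-1.6],
    [-0.0025,-0.0333,0,0,0,0],
    [-0.0025,-0.0333,0,0,0,0],
    [-0.0025,-0.0333,0,0,0,0],
    [-0.0025,-0.0333,0,0,0,0],
    [-0.0025,-0.0333,0,0,0,0],
    [-0.0025,-0.0333,0,0,0,0],
    [-0.0025,-0.0333,0,0,0,0],
    [-0.0025,-0.0333,0,0,0,0],
    [-0.0025,-0.0333,0,0,0,0],
    [-0.0025,-0.0333,0,0,0,0],
    [-0.0025,-0.0333,0,0,0,0],
    [0,0,0.02,0,0,0],
    [0,0,0.02,0,0,0],
    [0,0,0.02,0,0,0],
    [0,0,0,0,0,0],
    [0,0,0,0,0,0],
    [0,0,0,0,0,0],
  ],
)

```text
clock: 10.05
eef_pos: [633.7, -45.0, 109.7]
orientation: [-0.014, 1.0, 0.0, -0.001]
contact_force: [0.5, -0.9, -1.1]
finger_gap: 55.0
```

```bash
python3 - <<'E'
from h import *
a=viewer.get_image("scene");b=viewer.get_image("top")
go(632,-46,52,91.6)
show("scene","c1",a,(200,120,420,350),2.5); show("top","c2",b,(240,150,370,330),3.3)
E
```

```text
t=10.2 pos=[635.  -45.  111.5] yaw=91.6 tilt=0.13 F=[ 0.1  0.2 -1.8] gap=54.8
  turn z 0.03 deg; then tool shift m [ 0.0031 -0.0009  0.0595] |d|=60
```

View pics/c1.png

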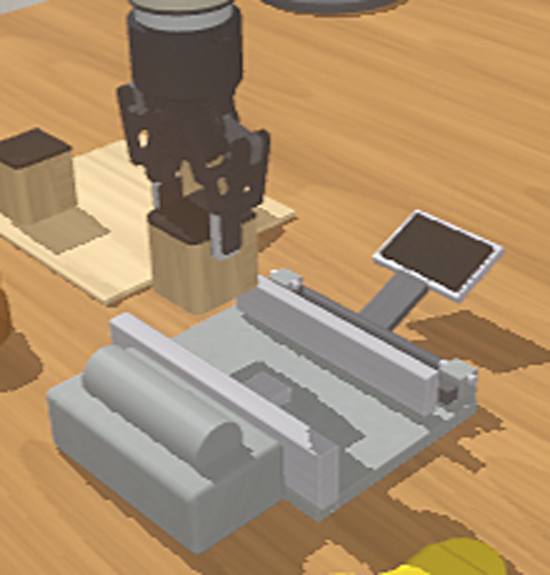

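View pics/c2.png

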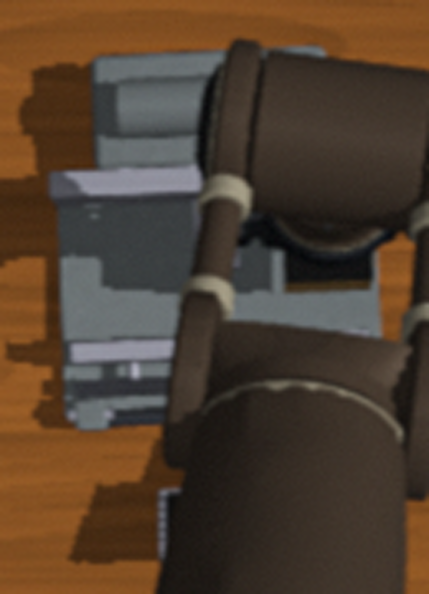

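Emit:
drive_tool(
  series=[
    [0.004,0,0.01,0,0,0],
    [0,0,0.01,0,0,0],
    [0,0,0.01,0,0,0],
    [0,0,0.01,0,0,0],
    [0,0,0.01,0,0,0],
    [0,0,0.005,0,0,0],
    [0,0,0,0,0,0],
    [0,0,0,0,0,0],
  ],
)

```text
clock: 10.82
eef_pos: [629.6, -45.2, 54.5]
orientation: [-0.014, 1.0, 0.0, -0.001]
contact_force: [0.2, -0.4, -1.7]
finger_gap: 54.7
```

Emit:
drive_tool(
  series=[
    [0,0,0.002,0,0,0],
    [0,0,0.002,0,0,0],
    [0,0,0.002,0,0,0],
    [0,0,0,0,0,0],
  ],
)

```text
clock: 11.15
eef_pos: [630.3, -45.3, 49.5]
orientation: [-0.014, 1.0, -0.0, 0.0]
contact_force: [1.0, 1.3, -1.6]
finger_gap: 54.9
```

Emit:
drive_tool(
  series=[
    [0,0,0.002,0,0,0],
    [0,0,0,0,0,0],
  ],
)

```text
clock: 11.32
eef_pos: [630.4, -45.3, 49.4]
orientation: [-0.014, 1.0, -0.0, 0.0]
contact_force: [-3.9, 1.0, 7.6]
finger_gap: 54.8
```

Contact: Fz is about 7.6 N up at TCP z 49. I open and lift.

Emit:
drive_tool(
  series=[
    [0,0,-0.001,0,0,0],
    [0,0,0,0,0,0],
    [0,0,0,0,0,0],
    [0,0,0,0,0,0],
    [0,0,0,0,0,0],
    [0,0,0,0,0,0],
  ],
  gripper=0.085,
)

```text
clock: 11.82
eef_pos: [629.9, -45.3, 48.1]
orientation: [-0.014, 1.0, 0.0, -0.0]
contact_force: [0.7, 0.5, 0.4]
finger_gap: 85.0
```

Emit:
drive_tool(
  series=[
    [0,0,-0.02,0,0,0],
    [0,0,-0.03,0,0,0],
    [0,0,-0.03,0,0,0],
    [0,0,-0.03,0,0,0],
    [0,-0.03,0,0,0,0],
    [0.005,-0.04,0,0,0,0],
    [0.005,-0.04,0,0,0,0],
    [0.005,-0.04,0,0,0,0],
    [0.005,-0.04,0,0,0,0],
    [0,-0.04,0,0,0,0],
    [0,-0.04,0,0,0,0],
    [0,-0.02,0,0,0,0],
    [0,0,0,0,0,0],
    [0,0,0,0,0,0],
  ],
)

```text
clock: 12.98
eef_pos: [617.5, -336.9, 157.7]
orientation: [-0.013, 1.0, 0.0, -0.0]
contact_force: [-0.9, 0.5, -1.0]
finger_gap: 85.2
```

```bash
cat >> h.py <<'E'
def blocks(im,roi=(385,205,515,335),z=68):
    dark=((im.max(2)<32)).astype(np.uint8)
    for r in rects("top",im,dark,z,150,2000,roi): print(r)
E
python3 - <<'E'
from h import *
a=viewer.get_image("scene");b=viewer.get_image("top")
cv2.imwrite("pics/d1.png",a); cv2.imwrite("pics/d2.png",b); 
go(593.1,-348.7,43,89.3)
blocks(b)
E
```

```text
t=13.1 pos=[ 617.8 -334.5  157.7] yaw=91.6 tilt=0.10 F=[-0.9  0.6  0.4] gap=85.1
  turn z 2.32 deg; then tool shift m [ 0.0245 -0.0145  0.1147] |d|=118
(array([ 475.8, -245.9]), array([ 476.2, -245.9]), array([56.5, 52.8]), 18.4, (432, 296))
```

View pics/d1.png

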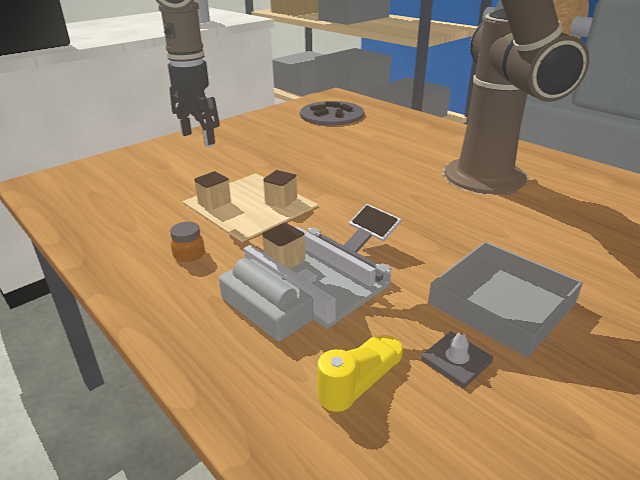

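View pics/d2.png

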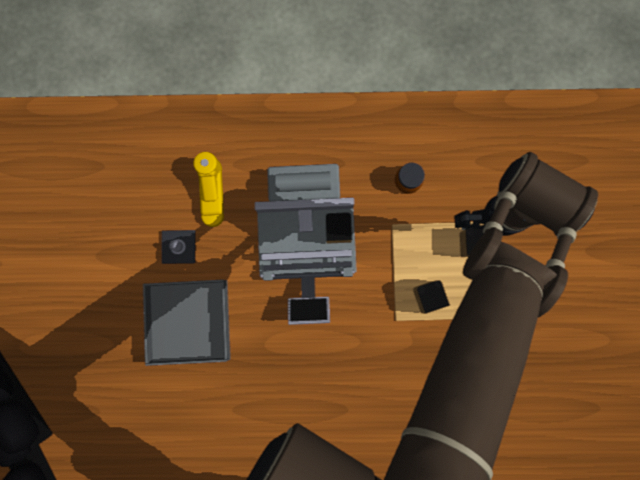

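Block 1 stands upright in the press (top view (340,226)), and the far block is still at (211,178) in the scene view. Block 3 is next.

Emit:
drive_tool(
  series=[
    [0.0245,-0.0145,0,0,0,2.3],
    [0,0,0.03,0,0,0],
    [0,0,0.03,0,0,0],
    [0,0,0.03,0,0,0],
    [0,0,0.015,0,0,0],
    [0,0,0.01,0,0,0],
    [0,0,0,0,0,0],
    [0,0,0,0,0,0],
  ],
)

```text
clock: 13.75
eef_pos: [594.7, -350.3, 43.7]
orientation: [0.006, 1.0, -0.0, 0.0]
contact_force: [-0.4, 0.2, 0.1]
finger_gap: 84.8
```

Emit:
drive_tool(
  series=[
    [0,0,0,0,0,0],
    [0,0,0,0,0,0],
    [0,0,0,0,0,0],
    [0,0,0,0,0,0],
    [0,0,0,0,0,0],
    [0,0,0,0,0,0],
    [0,0,0,0,0,0],
    [0,0,0,0,0,0],
  ],
  gripper=0.04,
)

```text
clock: 14.42
eef_pos: [595.8, -352.1, 46.0]
orientation: [0.006, 1.0, -0.001, 0.002]
contact_force: [1.4, 0.6, 6.3]
finger_gap: 54.6
```

Emit:
drive_tool(
  series=[
    [0,0,-0.02,0,0,0],
    [0,0,-0.03,0,0,0],
    [0,0,-0.03,0,0,0],
    [0,0,-0.03,0,0,0],
    [0,0,-0.02,0,0,0],
    [0,0,0,0,0,-0.7],
    [0,0,0,0,0,0],
    [0,0,0,0,0,0],
  ],
)

```text
clock: 15.08
eef_pos: [592.6, -350.1, 171.1]
orientation: [0.0, 1.0, 0.001, -0.002]
contact_force: [-0.5, 0.2, -2.8]
finger_gap: 54.7
```

```bash
python3 - <<'E'
from h import *
go(596,320,160,90)
E
```

```text
t=15.1 pos=[ 592.6 -350.1  171.1] yaw=90.0 tilt=0.21 F=[-0.5  0.2 -2.8] gap=54.7
  turn z -0.00 deg; then tool shift m [-0.0034  0.6701  0.0111] |d|=670
```

Emit:
drive_tool(
  series=[
    [0,0.0373,0,0,0,0],
    [0,0.0373,0,0,0,0],
    [0,0.0373,0,0,0,0],
    [0,0.0373,0,0,0,0],
    [0,0.0373,0,0,0,0],
    [0,0.0373,0,0,0,0],
    [0,0.0373,0,0,0,0],
    [0,0.0373,0,0,0,0],
    [0,0.0373,0,0,0,0],
    [0,0.0373,0,0,0,0],
    [0,0.0373,0,0,0,0],
    [0,0.0373,0,0,0,0],
    [0,0.0373,0,0,0,0],
    [0,0.0373,0,0,0,0],
    [0,0.0373,0,0,0,0],
    [0,0.0373,0,0,0,0],
    [0,0.0373,0,0,0,0],
    [0,0.0359,0,0,0,0],
    [0,0,0.02,0,0,0],
    [0,0,0.02,0,0,0],
  ],
)

```text
clock: 16.75
eef_pos: [593.0, 321.8, 131.2]
orientation: [-0.002, 1.0, -0.0, -0.0]
contact_force: [0.9, -1.2, -2.2]
finger_gap: 54.6
```

Emit:
drive_tool(
  series=[
    [0,0,0.01,0,0,0],
    [0,0,0,0,0,0],
    [0,0,0,0,0,0],
    [0,0,0,0,0,0],
  ],
)

```text
clock: 17.08
eef_pos: [594.3, 318.6, 123.2]
orientation: [0.0, 1.0, -0.0, -0.0]
contact_force: [-0.5, 0.5, -2.1]
finger_gap: 54.5
```

```bash
python3 - <<'E'
from h import *
a=viewer.get_image("scene")
go(596,320,86,90)
show("scene","e1",a,(380,230,540,390),3.5)
E
```

```text
t=17.1 pos=[594.9 318.8 124.2] yaw=89.9 tilt=0.09 F=[ 0.3  0.2 -1.9] gap=54.8
  turn z -0.05 deg; then tool shift m [-0.0011  0.0012  0.0382] |d|=38
```

View pics/e1.png

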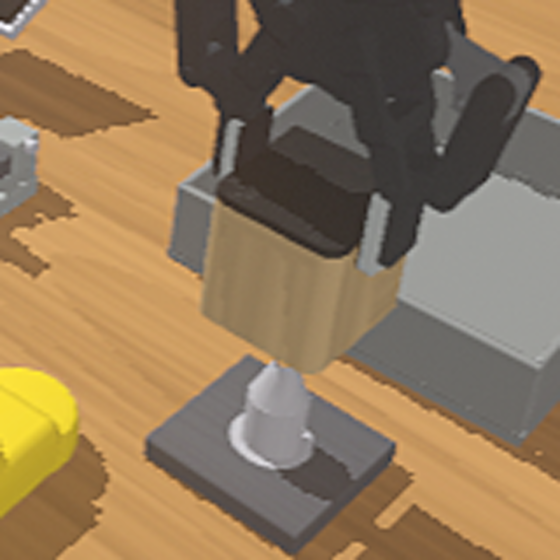

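Same pose as before, with the block above the pin. I lower it stepwise and watch the force.

Emit:
drive_tool(
  series=[
    [-0.001,0.001,0.01,0,0,0],
    [0,0,0.01,0,0,0],
    [0,0,0.01,0,0,0],
    [0,0,0,0,0,0],
    [0,0,0,0,0,0],
  ],
)

```text
clock: 17.55
eef_pos: [593.7, 319.5, 91.5]
orientation: [0.0, 1.0, -0.001, -0.002]
contact_force: [-0.0, 1.0, -1.8]
finger_gap: 54.7
```

Emit:
drive_tool(
  series=[
    [0,0,0.004,0,0,0],
    [0,0,0.004,0,0,0],
    [0,0,0,0,0,0],
  ],
)

```text
clock: 17.8
eef_pos: [594.6, 320.0, 84.6]
orientation: [-0.0, 1.0, -0.0, -0.0]
contact_force: [0.1, 0.4, -2.1]
finger_gap: 54.8
```

Emit:
drive_tool(
  series=[
    [0,0,0.003,0,0,0],
    [0,0,0.003,0,0,0],
    [0,0,0,0,0,0],
  ],
)

```text
clock: 18.05
eef_pos: [595.8, 320.7, 80.9]
orientation: [-0.0, 1.0, 0.0, 0.001]
contact_force: [-1.0, -0.2, 3.4]
finger_gap: 54.4
```

Emit:
drive_tool(
  series=[
    [0,0,0.002,0,0,0],
    [0,0,0.002,0,0,0],
    [0,0,0,0,0,0],
  ],
)

```text
clock: 18.3
eef_pos: [596.3, 320.7, 80.4]
orientation: [-0.0, 1.0, 0.0, 0.001]
contact_force: [-5.4, -3.1, 17.2]
finger_gap: 54.6
```

It met resistance at z≈80.5 (17 N), so the underside is 31 mm above the base: this block is bad and goes to scrap.

Emit:
drive_tool(
  series=[
    [0,0,-0.01,0,0,0],
    [0,0,-0.03,0,0,0],
    [0,0,-0.03,0,0,0],
    [0.04,-0.006,0,0,0,0],
    [0.04,-0.006,0,0,0,0],
    [0.04,-0.006,0,0,0,0],
    [0.04,-0.006,0,0,0,0],
    [0.04,-0.006,0,0,0,0],
    [0,0,0,0,0,0],
    [0,0,0,0,0,0],
    [0,0,0,0,0,0],
  ],
)

```text
clock: 19.22
eef_pos: [395.8, 290.7, 145.9]
orientation: [-0.0, 1.0, 0.001, 0.001]
contact_force: [0.4, 0.6, -1.9]
finger_gap: 55.2
```

```bash
python3 - <<'E'
from h import *
a=viewer.get_image("scene")
go(386,290,45,90)
show("scene","f1",a,(400,150,620,390),2.4)
E
```

```text
t=19.3 pos=[396.9 291.  146.3] yaw=90.0 tilt=0.21 F=[ 0.5 -0.6 -0.7] gap=54.6
  turn z 0.00 deg; then tool shift m [ 0.0109 -0.001   0.1013] |d|=102
```

View pics/f1.png

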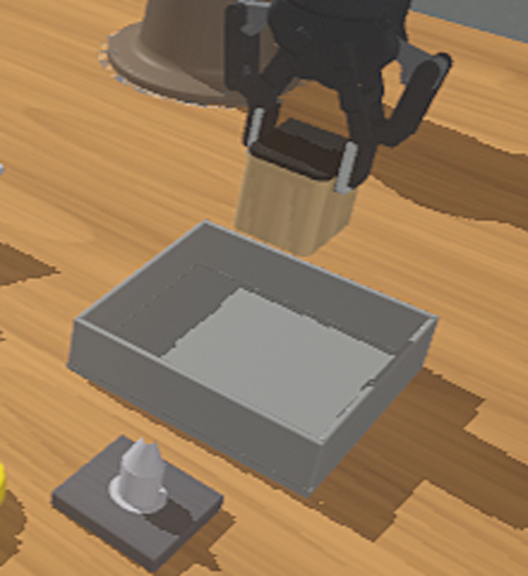

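Emit:
drive_tool(
  series=[
    [0.009,-0.001,0.01,0,0,0],
    [0,0,0.02,0,0,0],
    [0,0,0.02,0,0,0],
    [0,0,0.02,0,0,0],
    [0,0,0.015,0,0,0],
    [0,0,0.01,0,0,0],
    [0,0,0.003,0,0,0],
    [0,0,0,0,0,0],
    [0,0,0,0,0,0],
  ],
)

```text
clock: 20.02
eef_pos: [386.8, 289.5, 47.6]
orientation: [0.0, 1.0, 0.0, 0.0]
contact_force: [-0.4, 0.2, -2.0]
finger_gap: 54.7
```

Emit:
drive_tool(
  series=[
    [0,0,0,0,0,0],
    [0,0,0,0,0,0],
    [0,0,0,0,0,0],
    [0,0,0,0,0,0],
    [0,0,0,0,0,0],
    [0,0,0,0,0,0],
  ],
  gripper=0.085,
)

```text
clock: 20.52
eef_pos: [386.2, 289.2, 47.6]
orientation: [-0.0, 1.0, 0.0, 0.0]
contact_force: [0.4, -0.2, 0.0]
finger_gap: 84.9
```

Emit:
drive_tool(
  series=[
    [0,0,-0.02,0,0,0],
    [0,0,-0.03,0,0,0],
    [0,0,-0.03,0,0,0],
    [0,0,-0.03,0,0,0],
    [0,0,0,0,0,-6],
    [0,0,0,0,0,-6],
    [0,0,0,0,0,-6],
    [0,0,0,0,0,0],
    [0,0,0,0,0,0],
  ],
)

```text
clock: 21.27
eef_pos: [385.9, 289.0, 157.3]
orientation: [-0.155, 0.988, -0.0, -0.0]
contact_force: [0.3, -0.3, -0.1]
finger_gap: 84.9
```

```bash
python3 - <<'E'
from h import *
a=viewer.get_image("scene");b=viewer.get_image("top")
go(476,-245.8,150,108)
cv2.imwrite("pics/g1.png",a); cv2.imwrite("pics/g2.png",b); blocks(b)
blocks(b,(240,190,370,290),74)
E
```

```text
t=21.4 pos=[385.8 289.  157.1] yaw=107.9 tilt=0.03 F=[-0.2  0.  -0.1] gap=85.4
  turn z -0.12 deg; then tool shift m [ 0.0795 -0.5365  0.0071] |d|=542
(array([ 475.8, -245.7]), array([ 475.9, -245.7]), array([56.7, 53.8]), 18.0, (432, 296))
(array([627.8, -45.6]), array([628.1, -45.6]), array([52. , 58.9]), 89.4, (338, 227))
```

View pics/g1.png

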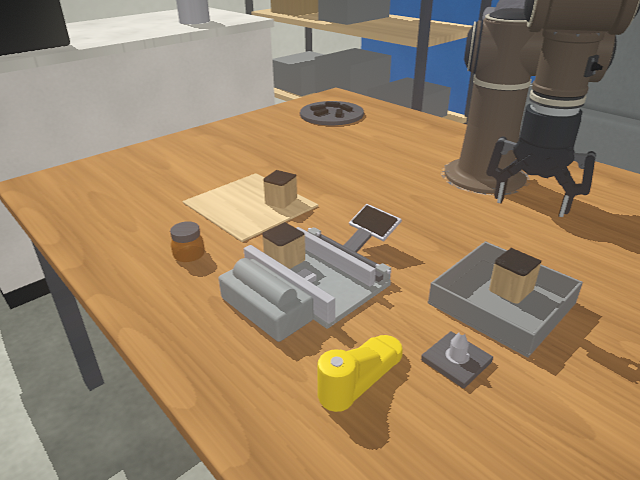

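The block lies in the bin at (517,275) and one stands in the press. The last block is at (432,296) in the top view, unmoved, so I go there.

Emit:
drive_tool(
  series=[
    [0.0053,-0.0358,0,0,0,0],
    [0.0053,-0.0358,0,0,0,0],
    [0.0053,-0.0358,0,0,0,0],
    [0.0053,-0.0358,0,0,0,0],
    [0.0053,-0.0358,0,0,0,0],
    [0.0053,-0.0358,0,0,0,0],
    [0.0053,-0.0358,0,0,0,0],
    [0.0053,-0.0358,0,0,0,0],
    [0.0053,-0.0358,0,0,0,0],
    [0.0053,-0.0358,0,0,0,0],
    [0.0053,-0.0358,0,0,0,0],
    [0.0053,-0.0358,0,0,0,0],
    [0.0053,-0.0358,0,0,0,0],
    [0.0053,-0.0358,0,0,0,0],
    [0.0053,-0.0358,0,0,0,0],
    [0,0,0,0,0,0],
    [0,0,0,0,0,0],
    [0,0,0,0,0,0],
  ],
)

```text
clock: 22.87
eef_pos: [475.7, -245.7, 156.6]
orientation: [-0.156, 0.988, 0.001, -0.001]
contact_force: [-0.3, -0.7, -0.0]
finger_gap: 85.0
```

```bash
python3 - <<'E'
from h import *
a=viewer.get_image("scene");
go(476,-245.8,43,108)
show("scene","h1",a,(170,100,370,300),2.5)
E
```

```text
t=22.9 pos=[ 475.6 -245.1  156.6] yaw=108.0 tilt=0.12 F=[-0.5  0.1  0.4] gap=85.0
  turn z -0.02 deg; then tool shift m [-0.0002 -0.0008  0.1136] |d|=114
```

View pics/h1.png

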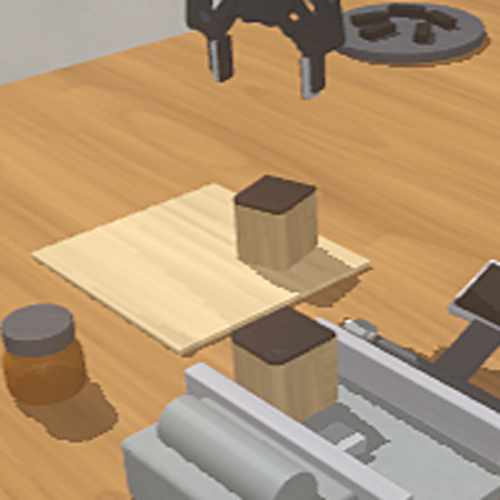

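Emit:
drive_tool(
  series=[
    [0,-0.001,0.02,0,0,0],
    [0,0,0.03,0,0,0],
    [0,0,0.03,0,0,0],
    [0,0,0.02,0,0,0],
    [0,0,0.01,0,0,0],
    [0,0,0.003,0,0,0],
    [0,0,0,0,0,0],
    [0,0,0,0,0,0],
  ],
)

```text
clock: 23.58
eef_pos: [477.7, -247.2, 45.4]
orientation: [-0.157, 0.988, -0.001, 0.001]
contact_force: [0.1, -0.5, -0.1]
finger_gap: 84.4
```

Emit:
drive_tool(
  series=[
    [0,0,0,0,0,0],
    [0,0,0,0,0,0],
    [0,0,0,0,0,0],
    [0,0,0,0,0,0],
    [0,0,0,0,0,0],
    [0,0,0,0,0,0],
    [0,0,0,0,0,0],
    [0,0,0,0,0,0],
  ],
  gripper=0.04,
)

```text
clock: 24.25
eef_pos: [478.1, -248.0, 46.0]
orientation: [-0.156, 0.988, -0.001, 0.001]
contact_force: [1.0, 1.1, 6.8]
finger_gap: 54.8
```

Emit:
drive_tool(
  series=[
    [0,0,-0.02,0,0,0],
    [0,0,-0.03,0,0,0],
    [0,0,-0.03,0,0,0],
    [0,0,-0.03,0,0,0],
    [0,0,-0.02,0,0,0],
    [0,0,0,0,0,6],
    [0,0,0,0,0,6],
    [0,0,0,0,0,6],
    [0,0,0,0,0,0],
    [0,0,0,0,0,0],
  ],
)

```text
clock: 25.08
eef_pos: [476.2, -246.9, 174.0]
orientation: [-0.001, 1.0, 0.0, -0.0]
contact_force: [-0.5, -0.4, -1.8]
finger_gap: 54.7
```

```bash
python3 - <<'E'
from h import *
go(596,320,160,90)
E
```

```text
t=25.1 pos=[ 476.2 -246.9  174. ] yaw=90.1 tilt=0.04 F=[-0.5 -0.4 -1.8] gap=54.7
  turn z 0.14 deg; then tool shift m [-0.1198  0.5669  0.014 ] |d|=580
```

Emit:
drive_tool(
  series=[
    [-0.0075,0.0354,0,0,0,0],
    [-0.0075,0.0354,0,0,0,0],
    [-0.0075,0.0354,0,0,0,0],
    [-0.0075,0.0354,0,0,0,0],
    [-0.0075,0.0354,0,0,0,0],
    [-0.0075,0.0354,0,0,0,0],
    [-0.0075,0.0354,0,0,0,0],
    [-0.0075,0.0354,0,0,0,0],
    [-0.0075,0.0354,0,0,0,0],
    [-0.0075,0.0354,0,0,0,0],
    [-0.0075,0.0354,0,0,0,0],
    [-0.0075,0.0354,0,0,0,0],
    [-0.0075,0.0354,0,0,0,0],
    [-0.0075,0.0354,0,0,0,0],
    [-0.0075,0.0354,0,0,0,0],
    [-0.0075,0.0354,0,0,0,0],
    [0,0,0.02,0,0,0],
    [0,0,0.03,0,0,0],
    [0,0,0,0,0,0],
    [0,0,0,0,0,0],
  ],
)

```text
clock: 26.75
eef_pos: [593.9, 318.2, 121.0]
orientation: [-0.001, 1.0, -0.002, -0.003]
contact_force: [-0.9, 0.4, -1.6]
finger_gap: 55.0
```

```bash
python3 - <<'E'
from h import *
a=viewer.get_image("scene")
go(596,320,86,90)
show("scene","i1",a,(380,230,540,390),3.5)
E
```

```text
t=26.8 pos=[595.8 318.7 123.3] yaw=90.1 tilt=0.16 F=[ 0.1  0.5 -1.2] gap=54.8
  turn z 0.05 deg; then tool shift m [-0.0002  0.0013  0.0373] |d|=37
```

View pics/i1.png

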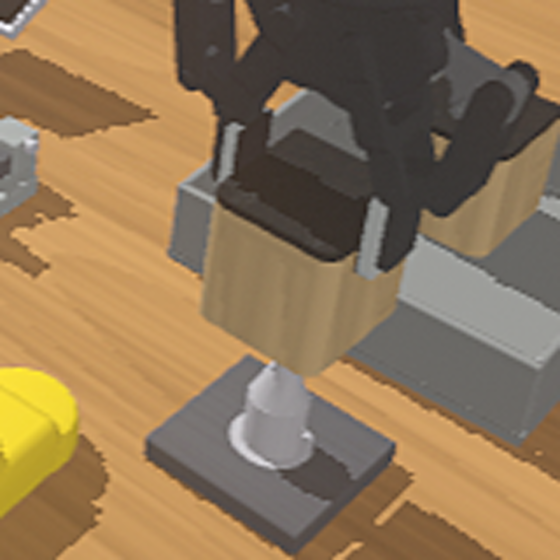

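Emit:
drive_tool(
  series=[
    [0,0.001,0.01,0,0,0],
    [0,0,0.01,0,0,0],
    [0,0,0.01,0,0,0],
    [0,0,0,0,0,0],
    [0,0,0,0,0,0],
  ],
)

```text
clock: 27.22
eef_pos: [595.8, 319.7, 93.1]
orientation: [0.0, 1.0, -0.0, -0.001]
contact_force: [0.1, 0.1, -1.0]
finger_gap: 54.5
```

Emit:
drive_tool(
  series=[
    [0,0,0.004,0,0,0],
    [0,0,0.004,0,0,0],
    [0,0,0,0,0,0],
  ],
)

```text
clock: 27.47
eef_pos: [596.3, 320.1, 85.6]
orientation: [-0.0, 1.0, -0.0, -0.0]
contact_force: [0.8, -0.1, -1.2]
finger_gap: 54.7
```

Emit:
drive_tool(
  series=[
    [0,0,0.003,0,0,0],
    [0,0,0.003,0,0,0],
    [0,0,0,0,0,0],
  ],
)

```text
clock: 27.72
eef_pos: [596.2, 320.1, 79.6]
orientation: [-0.0, 1.0, -0.0, -0.001]
contact_force: [-1.5, 0.4, -1.6]
finger_gap: 54.9
```

Emit:
drive_tool(
  series=[
    [0,0,0.002,0,0,0],
    [0,0,0.002,0,0,0],
    [0,0,0,0,0,0],
  ],
)

```text
clock: 27.97
eef_pos: [596.3, 320.2, 75.8]
orientation: [-0.0, 1.0, -0.0, -0.0]
contact_force: [0.2, -0.5, -1.4]
finger_gap: 54.7
```

Emit:
drive_tool(
  series=[
    [0,0,0.004,0,0,0],
    [0,0,0.004,0,0,0],
    [0,0,0.004,0,0,0],
    [0,0,0,0,0,0],
  ],
)

```text
clock: 28.3
eef_pos: [595.7, 319.8, 62.8]
orientation: [-0.0, 1.0, -0.001, -0.001]
contact_force: [-0.4, -0.9, -2.2]
finger_gap: 54.9
```

Emit:
drive_tool(
  series=[
    [0,0,0.004,0,0,0],
    [0,0,0.004,0,0,0],
    [0,0,0.003,0,0,0],
    [0,0,0,0,0,0],
  ],
)

```text
clock: 28.63
eef_pos: [596.1, 320.1, 52.3]
orientation: [-0.0, 1.0, -0.0, -0.001]
contact_force: [0.4, -0.0, -1.1]
finger_gap: 54.4
```

```bash
python3 - <<'E'
from h import *
a=viewer.get_image("scene")
go(596,320,160,90)
show("scene","j1",a,(380,230,540,390),3.5)
E
```

```text
t=28.7 pos=[596.3 320.2  52.7] yaw=90.0 tilt=0.05 F=[ 0.4  0.2 -1.5] gap=54.7
  turn z 0.00 deg; then tool shift m [ 0.0003 -0.0002 -0.1073] |d|=107
```

View pics/j1.png

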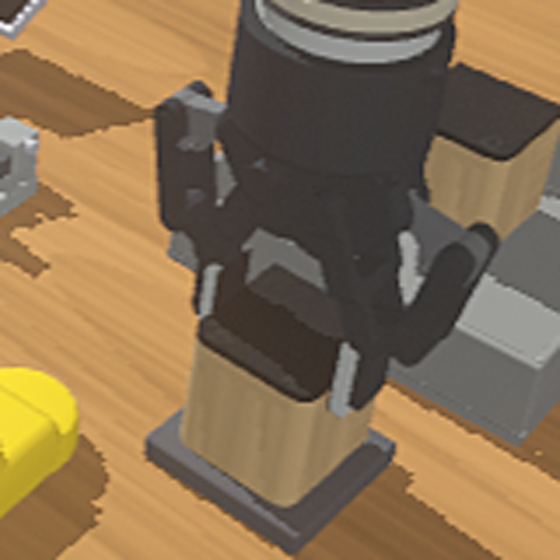

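It is fully down on the base, so it is a good block. I take it to the press's second place, about (628, 98).

Emit:
drive_tool(
  series=[
    [0,0,-0.02,0,0,0],
    [0,0,-0.03,0,0,0],
    [0,0,-0.03,0,0,0],
    [0,0,-0.03,0,0,0],
    [0,0,0,0,0,-1.6],
    [-0.003,-0.037,0,0,0,0],
    [-0.004,-0.037,0,0,0,0],
    [-0.004,-0.037,0,0,0,0],
    [-0.005,-0.037,0,0,0,0],
    [-0.005,-0.037,0,0,0,0],
    [-0.005,-0.037,0,0,0,0],
    [0,0,0.02,0,0,0],
    [0,0,0.02,0,0,0],
    [0,0,0.01,0,0,0],
    [0,0,0,0,0,0],
    [0,0,0,0,0,0],
    [0,0,0,0,0,0],
  ],
)

```text
clock: 30.1
eef_pos: [629.6, 99.8, 114.3]
orientation: [-0.014, 1.0, 0.0, 0.001]
contact_force: [0.7, -0.2, -0.8]
finger_gap: 54.8
```

```bash
python3 - <<'E'
from h import *
a=viewer.get_image("scene")
go(628,98,60,91.6)
show("scene","k1",a,(200,120,440,350),2.4)
E
```

```text
t=30.1 pos=[629.9  99.9 114.7] yaw=91.7 tilt=0.14 F=[ 1.1 -0.5 -1.7] gap=54.5
  turn z 0.06 deg; then tool shift m [ 0.0019 -0.0018  0.0547] |d|=55
```

View pics/k1.png

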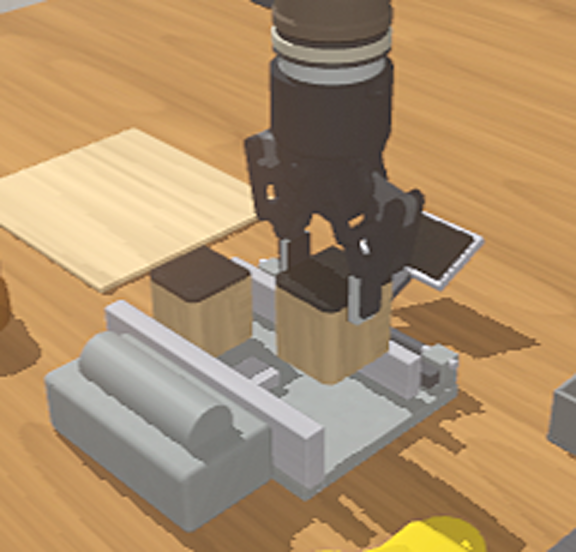

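Emit:
drive_tool(
  series=[
    [0.002,-0.001,0.01,0,0,0],
    [0,0,0.01,0,0,0],
    [0,0,0.01,0,0,0],
    [0,0,0.01,0,0,0],
    [0,0,0.01,0,0,0],
    [0,0,0.006,0,0,0],
    [0,0,0,0,0,0],
    [0,0,0,0,0,0],
  ],
)

```text
clock: 30.82
eef_pos: [626.3, 97.9, 56.3]
orientation: [-0.014, 1.0, -0.0, -0.001]
contact_force: [0.1, 0.5, 0.0]
finger_gap: 54.9
```

Emit:
drive_tool(
  series=[
    [0,0,0.002,0,0,0],
    [0,0,0.002,0,0,0],
    [0,0,0,0,0,0],
  ],
)

```text
clock: 31.07
eef_pos: [627.1, 98.0, 53.5]
orientation: [-0.014, 1.0, 0.0, 0.0]
contact_force: [-0.3, -0.1, -2.1]
finger_gap: 54.8
```

Emit:
drive_tool(
  series=[
    [0,0,0.002,0,0,0],
    [0,0,0.001,0,0,0],
    [0,0,0,0,0,0],
  ],
)

```text
clock: 31.32
eef_pos: [627.6, 98.1, 52.0]
orientation: [-0.014, 1.0, 0.0, 0.001]
contact_force: [-2.0, 0.2, 4.7]
finger_gap: 54.6
```

Contact. I release, retreat towards the pedal side and look.

Emit:
drive_tool(
  series=[
    [0,0,-0.001,0,0,0],
    [0,0,0,0,0,0],
    [0,0,0,0,0,0],
    [0,0,0,0,0,0],
    [0,0,0,0,0,0],
    [0,0,0,0,0,0],
  ],
  gripper=0.085,
)

```text
clock: 31.82
eef_pos: [626.7, 98.1, 51.1]
orientation: [-0.014, 1.0, -0.0, -0.0]
contact_force: [-0.8, 0.1, 0.4]
finger_gap: 85.0
```

Emit:
drive_tool(
  series=[
    [0,0,-0.02,0,0,0],
    [0,0,-0.03,0,0,0],
    [0,0,-0.03,0,0,0],
    [0,0,-0.03,0,0,0],
    [0.03,0.03,0,0,0,0],
    [0.03,0.03,0,0,0,0],
    [0.03,0.03,0,0,0,0],
    [0.03,0.03,0,0,0,0],
    [0.03,0,0,0,0,0],
    [0,0,0,0,0,0],
    [0,0,0,0,0,0],
    [0,0,0,0,0,0],
  ],
  gripper=0.0,
)

```text
clock: 32.82
eef_pos: [476.7, 211.9, 161.8]
orientation: [-0.014, 1.0, 0.0, 0.001]
contact_force: [-0.1, -0.6, 0.1]
finger_gap: 0.2
```

```bash
python3 - <<'E'
from h import *
a=viewer.get_image("scene");b=viewer.get_image("top")
go(450,20,120,90)
cv2.imwrite("pics/l1.png",a); cv2.imwrite("pics/l2.png",b)
blocks(b,(240,190,370,280),74); blocks(b,(150,285,225,360),67); blocks(b,(285,290,335,330),60)
E
```

```text
t=32.9 pos=[477.5 211.6 161.9] yaw=91.5 tilt=0.12 F=[-0.4  0.   0.3] gap=0.0
  turn z 1.54 deg; then tool shift m [ 0.0275 -0.1916  0.0419] |d|=198
(array([625.3,  97.6]), array([625.5,  97.6]), array([52.2, 58.7]), 89.9, (272, 229))
(array([627.8, -45.6]), array([628.1, -45.6]), array([52. , 58.9]), 89.4, (338, 227))
(array([387.2, 288.8]), array([387.8, 289.1]), array([58.3, 52. ]), 0.4, (184, 340))
(array([484.3, 225.9]), array([478.7, 223.5]), array([52. , 36.9]), 0.3, (213, 294))
(array([450. ,  21.4]), array([450. ,  21.2]), array([43.5, 75.9]), 1.8, (308, 309))
```

View pics/l1.png

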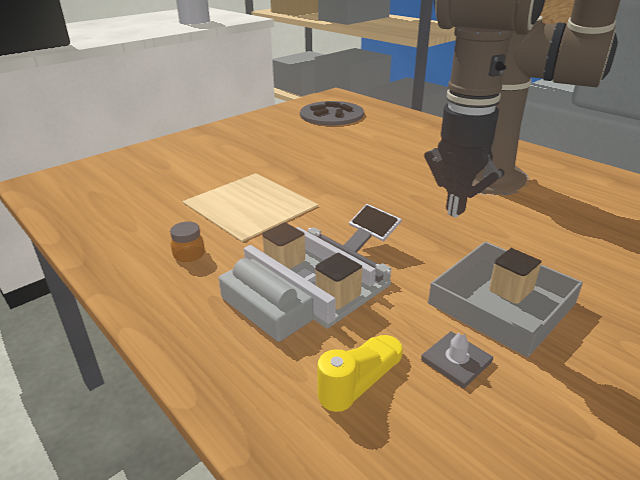

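View pics/l2.png

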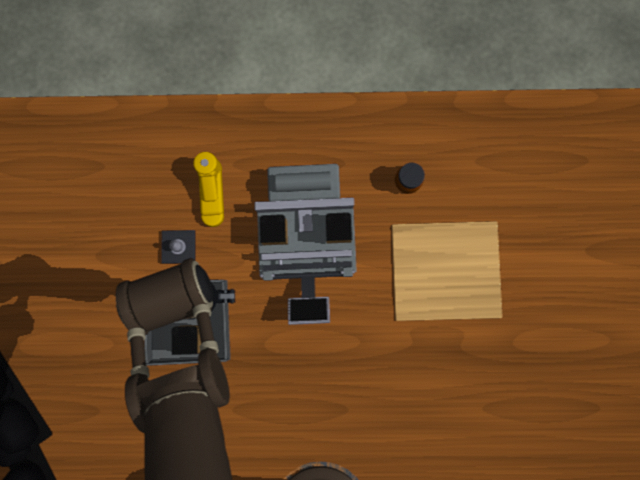

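Both good blocks stand in the bed at about (625,98) and (628,-46), the bad one is in the bin, the pedal is up, and the board is empty. Pedal next.

Emit:
drive_tool(
  series=[
    [0,0,0,0,0,1.5],
    [0.0055,-0.038,0,0,0,0],
    [0.0055,-0.038,0,0,0,0],
    [0.0055,-0.038,0,0,0,0],
    [0.0055,-0.038,0,0,0,0],
    [0.0055,-0.039,0,0,0,0],
    [0,0,0.03,0,0,0],
    [0,0,0.03,0,0,0],
    [0,0,0.02,0,0,0],
    [0,0,0,0,0,0],
    [0,0,0,0,0,0],
    [0,0,0,0,0,0],
  ],
)

```text
clock: 33.92
eef_pos: [450.3, 20.3, 82.3]
orientation: [-0.001, 1.0, -0.0, 0.001]
contact_force: [0.5, -0.1, 0.3]
finger_gap: -0.1
```

```bash
python3 - <<'E'
from h import *
a=viewer.get_image("scene")
go(450,20,60,90)
show("scene","m1",a,(280,120,480,320),2.8)
E
```

```text
t=34.0 pos=[450.7  20.4  82.8] yaw=90.1 tilt=0.19 F=[-0.2  0.2  1. ] gap=-0.0
  turn z 0.09 deg; then tool shift m [ 0.0007 -0.0004  0.0228] |d|=23
```

View pics/m1.png

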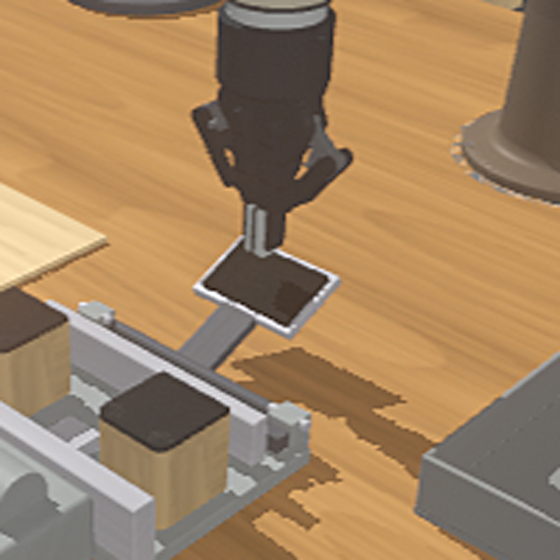

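Emit:
drive_tool(
  series=[
    [0,0,0.007,0,0,0],
    [0,0,0.007,0,0,0],
    [0,0,0.006,0,0,0],
    [0,0,0,0,0,0],
  ],
)

```text
clock: 34.3
eef_pos: [448.8, 20.8, 60.7]
orientation: [-0.001, 1.0, -0.0, 0.0]
contact_force: [-0.1, 0.3, 4.0]
finger_gap: 0.1
```

Emit:
drive_tool(
  series=[
    [0,0,0.004,0,0,0],
    [0,0,0.004,0,0,0],
    [0,0,0.004,0,0,0],
    [0,0,0,0,0,0],
  ],
)

```text
clock: 34.63
eef_pos: [448.4, 20.8, 49.2]
orientation: [-0.001, 1.0, -0.0, -0.0]
contact_force: [-1.4, 0.3, 5.4]
finger_gap: -0.3
```

Emit:
drive_tool(
  series=[
    [0,0,0.004,0,0,0],
    [0,0,0.004,0,0,0],
    [0,0,0.004,0,0,0],
    [0,0,0,0,0,0],
  ],
)

```text
clock: 34.97
eef_pos: [446.8, 20.7, 37.1]
orientation: [-0.001, 1.0, -0.0, -0.002]
contact_force: [-4.2, -0.1, 8.2]
finger_gap: 0.2
```

Emit:
drive_tool(
  series=[
    [0,0,0.003,0,0,0],
    [0,0,0.003,0,0,0],
    [0,0,0,0,0,0],
  ],
)

```text
clock: 35.22
eef_pos: [446.5, 20.7, 31.4]
orientation: [-0.001, 1.0, -0.0, -0.003]
contact_force: [-5.0, -1.0, 12.5]
finger_gap: -0.2
```

Emit:
drive_tool(
  series=[
    [0,0,0.003,0,0,0],
    [0,0,0.002,0,0,0],
    [0,0,0,0,0,0],
  ],
)

```text
clock: 35.47
eef_pos: [446.2, 20.7, 27.0]
orientation: [-0.001, 1.0, -0.0, -0.003]
contact_force: [-7.8, -1.1, 17.0]
finger_gap: 0.1
```

```bash
python3 - <<'E'
from h import *
a=viewer.get_image("scene")
go(450,20,27,90)
show("scene","n1",a,(200,150,440,350),3)
E
```

```text
t=35.5 pos=[446.2  20.7  27.1] yaw=90.1 tilt=0.36 F=[-7.4 -0.2 15.8] gap=-0.2
  turn z 0.14 deg; then tool shift m [-0.0038 -0.0007  0.0001] |d|=4
```

View pics/n1.png

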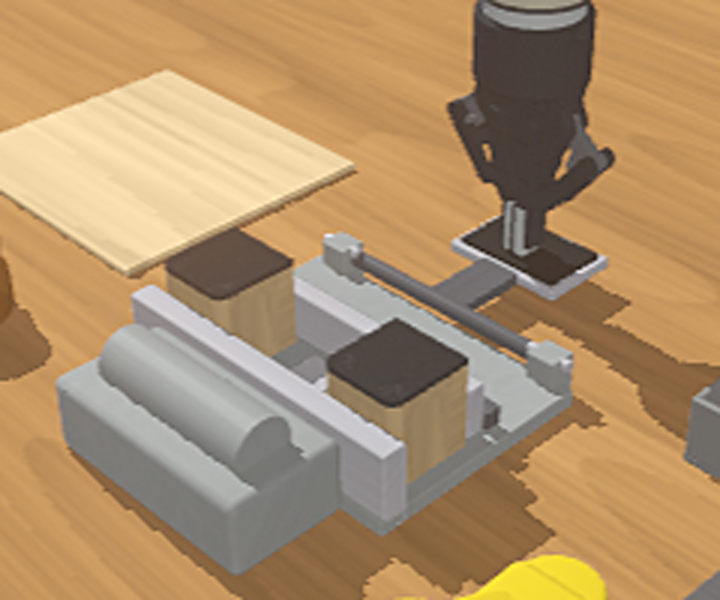

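Blocks still stand, pressed against the fence. I push further to find the stop.

Emit:
drive_tool(
  series=[
    [0,0,0.002,0,0,0],
    [0,0,0,0,0,0],
  ],
)

```text
clock: 35.68
eef_pos: [446.2, 20.7, 26.6]
orientation: [-0.001, 1.0, -0.0, -0.004]
contact_force: [-12.2, -2.5, 30.6]
finger_gap: 0.1
```

Emit:
drive_tool(
  series=[
    [0,0,0.001,0,0,0],
    [0,0,0,0,0,0],
    [0,0,0,0,0,0],
  ],
)

```text
clock: 35.93
eef_pos: [446.2, 20.7, 26.5]
orientation: [-0.001, 1.0, -0.0, -0.004]
contact_force: [-15.3, -1.1, 38.5]
finger_gap: 0.1
```

It is on the stop: z is constant while the force rises. I ease 1 mm and hold for over 2 s.

Emit:
drive_tool(
  series=[
    [0,0,-0.001,0,0,0],
    [0,0,0,0,0,0],
    [0,0,0,0,0,0],
    [0,0,0,0,0,0],
    [0,0,0,0,0,0],
    [0,0,0,0,0,0],
    [0,0,0,0,0,0],
    [0,0,0,0,0,0],
    [0,0,0,0,0,0],
    [0,0,0,0,0,0],
    [0,0,0,0,0,0],
    [0,0,0,0,0,0],
    [0,0,0,0,0,0],
  ],
)

```text
clock: 37.02
eef_pos: [446.2, 20.7, 26.6]
orientation: [-0.001, 1.0, -0.0, -0.004]
contact_force: [-12.1, -1.5, 30.2]
finger_gap: 0.1
```

Emit:
drive_tool(
  series=[
    [0,0,0,0,0,0],
    [0,0,0,0,0,0],
    [0,0,0,0,0,0],
    [0,0,0,0,0,0],
    [0,0,0,0,0,0],
    [0,0,0,0,0,0],
    [0,0,0,0,0,0],
    [0,0,0,0,0,0],
    [0,0,0,0,0,0],
    [0,0,0,0,0,0],
    [0,0,0,0,0,0],
    [0,0,0,0,0,0],
    [0,0,0,0,0,0],
  ],
)

```text
clock: 38.1
eef_pos: [446.2, 20.7, 26.6]
orientation: [-0.001, 1.0, -0.0, -0.004]
contact_force: [-12.2, -0.6, 31.4]
finger_gap: 0.2
```

Emit:
drive_tool(
  series=[
    [0,0,-0.005,0,0,0],
    [0,0,-0.008,0,0,0],
    [0,0,-0.008,0,0,0],
    [0,0,-0.008,0,0,0],
    [0,0,-0.01,0,0,0],
    [0,0,-0.02,0,0,0],
    [0,0,-0.03,0,0,0],
    [0,0,-0.03,0,0,0],
    [0,0.03,-0.02,0,0,0],
    [0,0.04,0,0,0,0],
    [0,0.04,0,0,0,0],
    [0,0.04,0,0,0,0],
    [0,0.03,0,0,0,0],
    [0,0,0,0,0,0],
    [0,0,0,0,0,0],
  ],
)

```text
clock: 39.35
eef_pos: [446.8, 201.6, 162.7]
orientation: [-0.003, 1.0, -0.001, -0.001]
contact_force: [-0.2, -0.6, -0.7]
finger_gap: -0.1
```

```bash
python3 - <<'E'
from h import *
a=viewer.get_image("scene");b=viewer.get_image("top")
go(628,98,150,91.6)
cv2.imwrite("pics/o1.png",a); cv2.imwrite("pics/o2.png",b)
blocks(b,(240,190,370,280),74); blocks(b,(285,290,335,330),60)
show("top","o3",b,(240,150,370,330),3.3)
E
```

```text
t=39.5 pos=[447.  199.8 162.6] yaw=90.1 tilt=0.18 F=[-0.  -0.2 -0.3] gap=-0.1
  turn z -1.47 deg; then tool shift m [-0.178  -0.1069  0.0126] |d|=208
(array([640.3,  98.6]), array([640.5,  98.5]), array([57.2, 53.2]), 2.5, (272, 222))
(array([644.9, -44.7]), array([645.3, -44.7]), array([57.5, 52.9]), 2.7, (338, 219))
(array([450. ,  21.4]), array([450. ,  21.2]), array([43.5, 75.9]), 1.8, (308, 309))
```

View pics/o1.png

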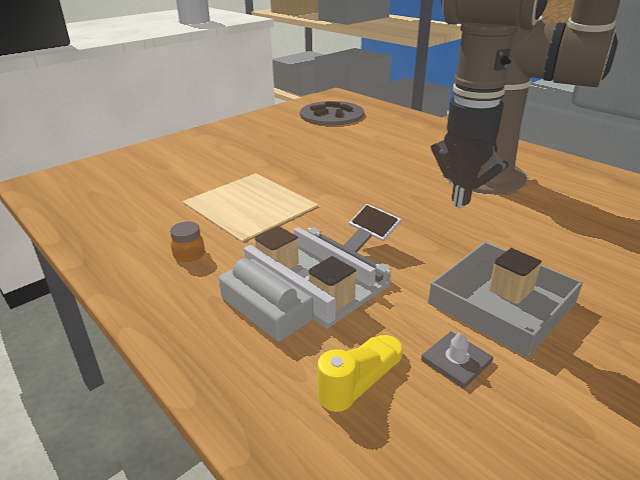

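View pics/o3.png

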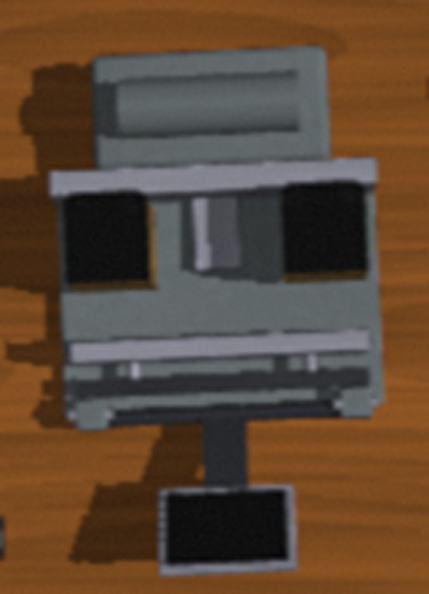

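Pressed and released: the pedal is back up, and both blocks stand at the fence at about (640,98) and (645,-45). I take the first one.

Emit:
drive_tool(
  series=[
    [0,0,0,0,0,-1.9],
    [-0.037,-0.021,0,0,0,0],
    [-0.037,-0.021,0,0,0,0],
    [-0.037,-0.021,0,0,0,0],
    [-0.037,-0.021,0,0,0,0],
    [-0.037,-0.021,0,0,0,0],
    [0,0,0,0,0,0],
    [0,0,0,0,0,0],
    [0,0,0,0,0,0],
  ],
  gripper=0.085,
)

```text
clock: 40.2
eef_pos: [631.7, 102.5, 162.3]
orientation: [-0.016, 1.0, -0.0, -0.002]
contact_force: [0.1, -0.2, -0.4]
finger_gap: 84.9
```

```bash
python3 - <<'E'
from h import *
a=viewer.get_image("scene")
go(640,98.5,50,92)
show("scene","p1",a,(200,120,440,350),2.4)
E
```

```text
t=40.2 pos=[631.3 103.3 162.5] yaw=91.9 tilt=0.17 F=[0.2 0.1 0.2] gap=85.0
  turn z -0.08 deg; then tool shift m [-0.0086 -0.0051  0.1125] |d|=113
```

View pics/p1.png

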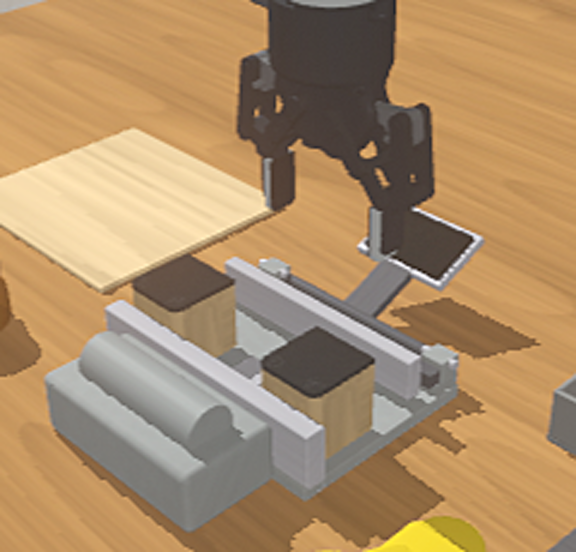

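Emit:
drive_tool(
  series=[
    [-0.006,-0.005,0.01,0,0,0],
    [0,0,0.02,0,0,0],
    [0,0,0.02,0,0,0],
    [0,0,0.02,0,0,0],
    [0,0,0.02,0,0,0],
    [0,0,0.015,0,0,0],
    [0,0,0.007,0,0,0],
    [0,0,0,0,0,0],
    [0,0,0,0,0,0],
  ],
)

```text
clock: 41.0
eef_pos: [639.0, 99.7, 51.3]
orientation: [-0.018, 1.0, -0.0, -0.0]
contact_force: [0.5, -0.4, 0.9]
finger_gap: 85.0
```

Emit:
drive_tool(
  series=[
    [0,0,0,0,0,0],
    [0,0,0,0,0,0],
    [0,0,0,0,0,0],
    [0,0,0,0,0,0],
    [0,0,0,0,0,0],
    [0,0,0,0,0,0],
    [0,0,0,0,0,0],
    [0,0,0,0,0,0],
  ],
  gripper=0.04,
)

```text
clock: 41.67
eef_pos: [640.3, 99.6, 53.2]
orientation: [-0.017, 1.0, 0.0, 0.001]
contact_force: [-1.0, 0.8, 6.2]
finger_gap: 54.5
```

Emit:
drive_tool(
  series=[
    [0.003,0,-0.01,0,0,0],
    [0,0,-0.02,0,0,0],
    [0,0,-0.03,0,0,0],
    [0,0,-0.03,0,0,0],
    [0,0,-0.03,0,0,0],
    [0,0,0,0,0,2],
    [0,0,0,0,0,0],
    [0,0,0,0,0,0],
  ],
)

```text
clock: 42.33
eef_pos: [635.4, 99.3, 171.3]
orientation: [-0.0, 1.0, -0.0, -0.0]
contact_force: [-0.2, 0.1, -2.4]
finger_gap: 54.7
```

```bash
python3 - <<'E'
from h import *
a=viewer.get_image("scene")
go(532,-340,150,90)
show("scene","q1",a,(200,120,440,350),2.4)
E
```

```text
t=42.4 pos=[634.7  99.2 170.1] yaw=90.0 tilt=0.15 F=[-1.  -0.3 -1.9] gap=54.6
  turn z 0.04 deg; then tool shift m [ 0.1027 -0.4392  0.0201] |d|=451
```

View pics/q1.png

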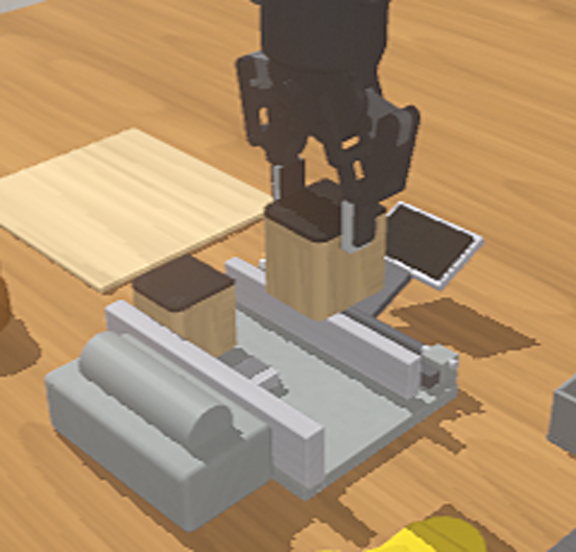

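Emit:
drive_tool(
  series=[
    [0.0079,-0.0342,0,0,0,0],
    [0.0079,-0.0342,0,0,0,0],
    [0.0079,-0.0342,0,0,0,0],
    [0.0079,-0.0342,0,0,0,0],
    [0.0079,-0.0342,0,0,0,0],
    [0.0079,-0.0342,0,0,0,0],
    [0.0079,-0.0342,0,0,0,0],
    [0.0079,-0.0342,0,0,0,0],
    [0.0079,-0.0342,0,0,0,0],
    [0.0079,-0.0342,0,0,0,0],
    [0.0079,-0.0342,0,0,0,0],
    [0.0079,-0.0342,0,0,0,0],
    [0.0079,-0.0342,0,0,0,0],
    [0,0,0.03,0,0,0],
    [0,0,0.03,0,0,0],
    [0,0,0.03,0,0,0],
    [0,0,0.02,0,0,0],
    [0,0,0,0,0,0],
    [0,0,0,0,0,0],
  ],
)

```text
clock: 43.97
eef_pos: [531.0, -343.6, 58.1]
orientation: [-0.0, 1.0, 0.002, -0.003]
contact_force: [-0.3, -0.5, -0.8]
finger_gap: 54.7
```

Emit:
drive_tool(
  series=[
    [0,0,0.004,0,0,0],
    [0,0,0.004,0,0,0],
    [0,0,0,0,0,0],
    [0,0,0,0,0,0],
  ],
)

```text
clock: 44.3
eef_pos: [534.1, -345.6, 54.4]
orientation: [-0.0, 1.0, -0.001, 0.001]
contact_force: [-0.3, -0.1, -1.1]
finger_gap: 54.9
```

Emit:
drive_tool(
  series=[
    [0,0,0.002,0,0,0],
    [0,0,0.001,0,0,0],
    [0,0,0,0,0,0],
  ],
)

```text
clock: 44.55
eef_pos: [533.4, -345.2, 50.4]
orientation: [-0.0, 1.0, -0.0, 0.0]
contact_force: [0.1, 0.6, -1.2]
finger_gap: 54.6
```

Emit:
drive_tool(
  series=[
    [0,0,0.002,0,0,0],
    [0,0,0,0,0,0],
    [0,0,0,0,0,0],
  ],
)

```text
clock: 44.8
eef_pos: [533.3, -345.2, 48.1]
orientation: [-0.0, 1.0, 0.0, -0.0]
contact_force: [-0.2, -0.5, -1.6]
finger_gap: 54.7
```

Emit:
drive_tool(
  series=[
    [0,0,0.002,0,0,0],
    [0,0,0,0,0,0],
    [0,0,0,0,0,0],
  ],
)

```text
clock: 45.05
eef_pos: [533.6, -345.5, 47.3]
orientation: [-0.0, 1.0, -0.0, 0.0]
contact_force: [-3.5, 1.5, 5.9]
finger_gap: 54.5
```

Contact with the board. I release it and go back for the second.

Emit:
drive_tool(
  series=[
    [0,0,-0.001,0,0,0],
    [0,0,0,0,0,0],
    [0,0,0,0,0,0],
    [0,0,0,0,0,0],
    [0,0,0,0,0,0],
    [0,0,0,0,0,0],
  ],
  gripper=0.085,
)

```text
clock: 45.55
eef_pos: [533.4, -345.2, 47.1]
orientation: [-0.0, 1.0, 0.0, -0.0]
contact_force: [-0.1, -0.3, 0.6]
finger_gap: 84.8
```

Emit:
drive_tool(
  series=[
    [0,0,-0.02,0,0,0],
    [0,0,-0.03,0,0,0],
    [0,0,-0.03,0,0,0],
    [0,0,-0.03,0,0,0],
    [0,0,0,0,0,-2],
    [-0.0138,0.0375,0,0,0,0],
    [-0.0138,0.0375,0,0,0,0],
    [-0.0138,0.0375,0,0,0,0],
    [-0.0138,0.0375,0,0,0,0],
    [-0.0138,0.0375,0,0,0,0],
    [-0.0138,0.0375,0,0,0,0],
    [-0.0138,0.0375,0,0,0,0],
    [-0.0138,0.0375,0,0,0,0],
    [0,0,0,0,0,0],
    [0,0,0,0,0,0],
    [0,0,0,0,0,0],
  ],
)

```text
clock: 46.88
eef_pos: [633.0, -41.6, 157.0]
orientation: [-0.018, 1.0, -0.0, -0.0]
contact_force: [0.5, 0.6, -0.0]
finger_gap: 85.1
```

```bash
python3 - <<'E'
from h import *
a=viewer.get_image("scene");b=viewer.get_image("top")
go(642,-45,52,92.3)
cv2.imwrite("pics/r1.png",a); blocks(b)
show("scene","r2",a,(160,120,400,350),2.4)
E
```

```text
t=47.0 pos=[632.8 -42.9 157.1] yaw=91.9 tilt=0.04 F=[-0.5  0.3 -0. ] gap=85.1
  turn z -0.38 deg; then tool shift m [-0.0091 -0.0024  0.1051] |d|=106
(array([ 533.9, -344.2]), array([ 534. , -344.1]), array([52.4, 54. ]), 89.3, (477, 269))
```

View pics/r2.png

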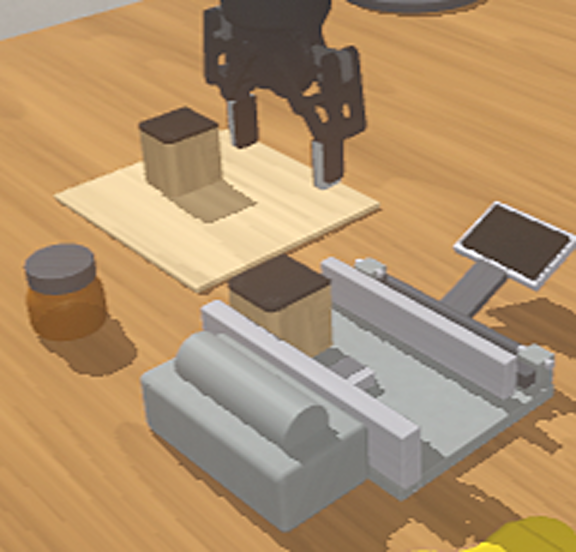

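The first block stands on the board at (534,-344), and the second is still in the press. I grip it.

Emit:
drive_tool(
  series=[
    [-0.008,-0.002,0.01,0,0,0],
    [0,0,0.02,0,0,0],
    [0,0,0.02,0,0,0],
    [0,0,0.02,0,0,0],
    [0,0,0.02,0,0,0],
    [0,0,0.01,0,0,0],
    [0,0,0.005,0,0,0],
    [0,0,0,0,0,0],
    [0,0,0,0,0,0],
  ],
)

```text
clock: 47.73
eef_pos: [641.9, -44.1, 52.9]
orientation: [-0.017, 1.0, -0.0, 0.0]
contact_force: [0.4, -0.4, 0.3]
finger_gap: 84.7
```

Emit:
drive_tool(
  series=[
    [0,0,0,0,0,0],
    [0,0,0,0,0,0],
    [0,0,0,0,0,0],
    [0,0,0,0,0,0],
    [0,0,0,0,0,0],
    [0,0,0,0,0,0],
    [0,0,0,0,0,0],
    [0,0,0,0,0,0],
  ],
  gripper=0.04,
)

```text
clock: 48.4
eef_pos: [642.4, -43.5, 54.1]
orientation: [-0.018, 1.0, -0.0, 0.001]
contact_force: [-1.5, 0.2, 5.8]
finger_gap: 54.9
```

Emit:
drive_tool(
  series=[
    [0.003,0,-0.01,0,0,0],
    [0,0,-0.02,0,0,0],
    [0,0,-0.03,0,0,0],
    [0,0,-0.03,0,0,0],
    [0,0,-0.03,0,0,0],
    [0,0,0,0,0,2],
    [0,0,0,0,0,0],
    [0,0,0,0,0,0],
  ],
)

```text
clock: 49.07
eef_pos: [637.6, -43.2, 172.2]
orientation: [-0.0, 1.0, 0.0, -0.0]
contact_force: [-0.9, 0.3, -1.7]
finger_gap: 54.7
```

```bash
python3 - <<'E'
from h import *
b=viewer.get_image("top")
go(532,-232,150,90); blocks(b)
E
```

```text
t=49.1 pos=[636.9 -43.1 171. ] yaw=90.0 tilt=0.17 F=[-0.4 -0.4 -2.3] gap=55.0
  turn z 0.05 deg; then tool shift m [ 0.1049 -0.1889  0.021 ] |d|=217
(array([ 533.8, -344.2]), array([ 534. , -344.1]), array([51.6, 54.9]), 88.3, (477, 269))
```

Emit:
drive_tool(
  series=[
    [0.0175,-0.0315,0,0,0,0],
    [0.0175,-0.0315,0,0,0,0],
    [0.0175,-0.0315,0,0,0,0],
    [0.0175,-0.0315,0,0,0,0],
    [0.0175,-0.0315,0,0,0,0],
    [0.0175,-0.0315,0,0,0,0],
    [0,0,0.03,0,0,0],
    [0,0,0.03,0,0,0],
    [0,0,0.03,0,0,0],
    [0,0,0.02,0,0,0],
    [0,0,0.008,0,0,0],
    [0,0,0,0,0,0],
    [0,0,0,0,0,0],
    [0,0,0,0,0,0],
  ],
)

```text
clock: 50.28
eef_pos: [534.4, -232.8, 55.2]
orientation: [-0.0, 1.0, -0.0, 0.001]
contact_force: [0.6, 0.0, -1.0]
finger_gap: 54.8
```

Emit:
drive_tool(
  series=[
    [0,0,0.002,0,0,0],
    [0,0,0,0,0,0],
    [0,0,0,0,0,0],
  ],
)

```text
clock: 50.53
eef_pos: [533.9, -232.6, 53.1]
orientation: [-0.0, 1.0, -0.0, 0.001]
contact_force: [-0.6, 0.4, -1.0]
finger_gap: 55.0
```

Emit:
drive_tool(
  series=[
    [0,0,0.002,0,0,0],
    [0,0,0,0,0,0],
    [0,0,0,0,0,0],
  ],
)

```text
clock: 50.78
eef_pos: [533.3, -232.3, 50.3]
orientation: [-0.0, 1.0, 0.0, -0.0]
contact_force: [-0.1, -0.4, -1.7]
finger_gap: 54.8
```

Emit:
drive_tool(
  series=[
    [0,0,0.002,0,0,0],
    [0,0,0,0,0,0],
    [0,0,0,0,0,0],
  ],
)

```text
clock: 51.03
eef_pos: [533.4, -232.5, 48.2]
orientation: [-0.0, 1.0, -0.0, 0.0]
contact_force: [-0.2, -1.0, -1.5]
finger_gap: 54.8
```

Emit:
drive_tool(
  series=[
    [0,0,0.001,0,0,0],
    [0,0,0,0,0,0],
    [0,0,0,0,0,0],
  ],
)

```text
clock: 51.28
eef_pos: [533.4, -232.5, 48.2]
orientation: [-0.0, 1.0, 0.0, -0.0]
contact_force: [-1.9, 1.5, 5.2]
finger_gap: 54.8
```

Emit:
drive_tool(
  series=[
    [0,0,-0.001,0,0,0],
    [0,0,0,0,0,0],
    [0,0,0,0,0,0],
    [0,0,0,0,0,0],
    [0,0,0,0,0,0],
    [0,0,0,0,0,0],
  ],
  gripper=0.085,
)

```text
clock: 51.78
eef_pos: [533.3, -232.4, 48.1]
orientation: [-0.0, 1.0, 0.0, -0.0]
contact_force: [-0.5, -0.8, -0.4]
finger_gap: 85.1
```

Emit:
drive_tool(
  series=[
    [0,0,-0.02,0,0,0],
    [0,0,-0.03,0,0,0],
    [0,0,-0.03,0,0,0],
    [0,0,-0.03,0,0,0],
    [0,0,-0.03,0,0,0],
    [0,0.04,0,0,0,0],
    [0,0.04,0,0,0,0],
    [0,0.04,0,0,0,0],
    [0,0.04,0,0,0,0],
    [0,0.04,0,0,0,0],
    [0,0.04,0,0,0,0],
    [0,0,0,0,0,0],
    [0,0,0,0,0,0],
    [0,0,0,0,0,0],
  ],
)

```text
clock: 52.95
eef_pos: [533.3, 7.5, 188.2]
orientation: [-0.001, 1.0, -0.0, -0.0]
contact_force: [-0.4, -0.0, 0.7]
finger_gap: 85.2
```

```bash
python3 - <<'E'
from h import *
a=viewer.get_image("scene");b=viewer.get_image("top")
st(); cv2.imwrite("pics/u1.png",a); cv2.imwrite("pics/u2.png",b); blocks(b)
blocks(b,(150,285,225,360),67)
E
```

```text
53.05 [533.4   6.4 188.2] [ 6.e-04  1.e+00 -2.e-04  0.e+00] [-0.2 -0.6  0.5] 84.6 [-0.07  0.18  1.89 -0.    1.07 -1.64]
(array([ 533.7, -344.2]), array([ 534. , -344.6]), array([53.7, 54. ]), 89.4, (477, 269))
(array([ 537. , -232.1]), array([ 536.3, -231.5]), array([54. , 56.2]), 89.3, (425, 268))
(array([387. , 288.9]), array([387.7, 289.1]), array([58., 52.]), 0.4, (184, 340))
```

View pics/u1.png

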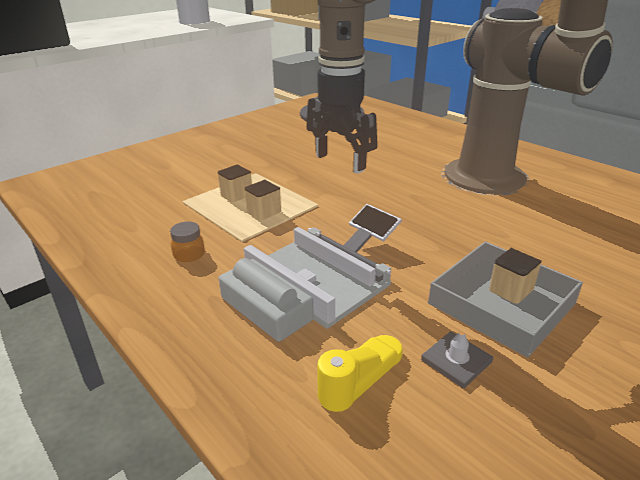

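View pics/u2.png

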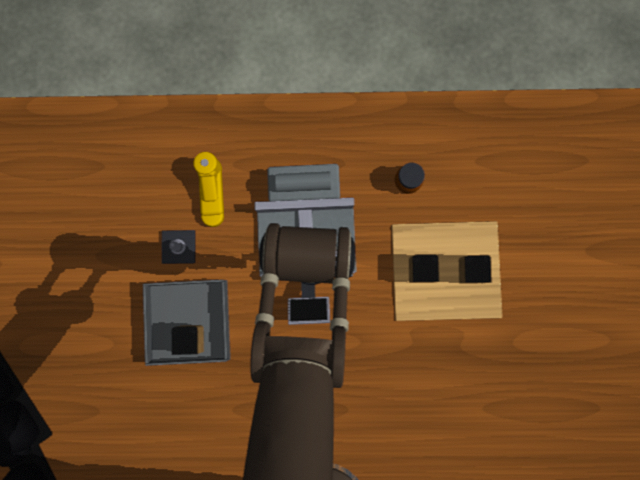

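Two blocks stand upright on the board (top view (425,268) and (477,269)) and the scrap block is in the bin at (184,340). The pedal is up, the jar and last have not moved, and the arm is clear. I hand in.

```bash
python3 -c "
from workcell import job_done
print(job_done())"
```

```text
the job is handed in; nothing more can be done
None
```

I sorted, pressed and returned the blocks, and handed the job in at about 53 s; no verdict was reported.

- **Sorting:** Three blocks were present. Two went down the pin: I took one to within about 1 mm of the base by its pose, and the other was right at it. Neither was pressed until the base pushed back. The third stuck with its underside about 31 mm above the base (17 N resistance), so it went in the scrap bin. The two good ones were set upright in the press bed.
- **Pressing:** The pedal was held on its stop for about 2.4 s, with the tool at z ≈ 26.6 mm and about 31 N. The highest force I saw was 38.5 N for a moment at the fingertips. I took an image just short of the stop, and both blocks were standing against the fence. After release the pedal was back up.
- **Last checks:** Both pressed blocks stand upright on the board at about (534, -344) and (537, -232) mm. The scrap block is in the bin at (387, 289). The pedal is up, the jar and last look unmoved, and the arm is clear.
- **Disagreements:** My first reading of the gauge tip in the top view was about 10 mm off the scene view, so I used the gauge base in both views instead. Measured tool positions wandered 1–4 mm just after fast moves.

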